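# Box the loose sanding drums and put the box into stock, lid-down

## Robot

A 7-joint arm with a two-finger parallel gripper is mounted at the origin on the work surface. World frame = base frame: x ahead of the robot, y to its left, z up, the work surface at z = 0. Lengths are in mm, angles in rad, forces in N, time in s.
With the tool pointing down it reaches from about 425 to 875 mm from the base axis. Payload 4.7 kg.
Tool frame: the origin (TCP) lies between the finger pads; the fingertips stand 19 mm ahead of it and the grasp point (between the pads) is the TCP (r.finger_overhang is the distance from the TCP to the fingertips, in mm); y points along the fingers, z is the direction in which the jaws open and shut, and the axes are right-handed (so a half turn about y gives the same grasp; the last joint's range is limited). The gripper opens to 87 mm and grips with 3 to 60 N. Pads are 19 mm wide; open, the fingers measure 117 mm over their backs; the gripper's body (75 mm by 190 mm) begins 51 mm behind the grasp point.
Start: joints at [0.014, 0.321, -0.07, 1.45, 0.023, 1.371, -0.057], TCP at [650.018, -0.024, 241.587] pointing down, gripper open.
Joint ranges: [-2.86, 2.86], [-0.3, 2.09], [-1.38, 1.24], [0.06, 2.45], [-1.56, 4.7], [0.09, 2.05], [-2.69, 2.69]. Speed limits (rad/s): [2.57, 2.57, 3.14, 3.14, 3.14, 3.14, 3.14].

## Interface

Orientations are given as a unit quaternion [x, y, z, w].
In Python, from plant import r, viewer, hand_in gives the robot as it stands.
- The arm moves only by the tool carry_out, never from a script. Its argument "series" is a list of rows, each an object of numbers: "tx", "ty", "tz": the shift along the world's x, y, z in mm; "wx", "wy", "wz": the turn, a rotation vector about the world's x, y, z in rad; "grip": the finger opening in mm, from 0 to 87. A call has 1 to 10 rows; each row shifts and turns the commanded pose from where the row before left it; what a row does not reach is not made up. A row lasts 1/10 s, in which the tool goes at most 50 mm and 8.59 degrees, less where a joint would pass 70% of its speed; a pose out of reach is approached as far as the arm can. A call with a gripper value outside its range is refused whole. The fingers move at their own pace and stop on an object; "force" is the grip in N (left out, the last holds). Time passes only in rows, so rows that do not move let the fingers close. It gives the time, the measured TCP pose, the force and the opening at its end, in the units of the state.
- r.sense(): the state, without advancing time (a new reading comes with each control period).
- viewer.capture(name): name is "scene" or "side" or "wrist"; returns (picture, depth): 384x512x3 uint8, red, green, blue; 384x512 float32, mm along the optical axis (not along the pixel's ray), 0 where there is no reading.
- viewer.camera_model(name): a dict with "mtx" (3x3 intrinsics, pixels), "rvec" (rotation vector, rad) and "tvec" (3), from world to camera coordinates, as OpenCV has them. Camera axes: x right, y down, z forward; pixel columns grow to the right and rows downward; lengths in mm; the calibration is good to about 2 mm. A picture is of the moment at which its call begins: read the wrist's pose just before it. camera_model takes no time and is no camera call; for the wrist camera it gives the pose at the moment of the call.
- hand_in(): hands the job in, once; it reports no verdict.
The state is a dict: "clock": time; "joint_positions": joint angles; "dq": joint speeds; "joint_efforts": joint torques, N m; "ee_pos": TCP position; "eef_rot": TCP orientation; "force": force on the tool from outside, world axes, zero at the start; "wrist_torque": the same for the moment, N m; "width": finger opening in mm.
Only numpy, scipy, OpenCV 4.12 (cv2) and the standard library are available. Lean on these libraries where they do the work, as an engineer would, in place of code of your own. Each camera call takes 0.05 s, during which the arm holds its last target. There are 200 camera calls.

## Task

Two look-alike closed boxes stand on the bench: feel by lifting which one is empty, and do not open the full one, which stays shut and upright on the bench. Put all the loose orange sanding drums into the empty box and put its own lid back fully home; then, pinching the loose lid shut against the box, turn the box over and stand it lid-down, blue bottom up like its neighbour, in the free half of the stock tray, closed, with all the drums inside. Leave the other box in the tray, the glue bottle and the rotary tool where they are.

Things in the scene. Friction and masses are not known exactly. Their poses are not given: they have to be found in the camera images.
- box_a: pale wood box 70 (x) by 60 mm (y), bottom painted blue; closed 64 mm high. Origin: centre of underside, z to the lid. Floor 5 mm, walls 34 mm high, 8 mm thick, inside 54 by 44 mm; on the walls a thin lip, 12 mm high, set in 5 to 6 mm, locates the lid. Starts upright, lid on. Of box_a and box_b one is empty, one full; which is which changes and does not show outside
- box_b: looks exactly as box_a; same size, same origin and axes. Empty: body 110 g, with lid 180 g, and the drums drop in from above. Full: packed to the brim with grinding stones, so 450 to 650 g heavier. Which of box_a and box_b is the full one changes from start to start
- lid_a: dark wood lid of box_a, 70 (x) by 60 mm (y), 30 mm high, walls 3.5 mm. Origin: centre of its lower rim, z to its top. Loose: it rests on the box walls (rim 34 mm above the box's bottom) over the lip, 2 to 3 mm play each side, held only by its weight; its faces are flush with the box's. Pads straddling the seam on the two faces 60 mm apart hold lid and box together
- lid_b: dark wood lid of box_b; same size, origin and fit as lid_a
- drum_1: orange sanding drum of the rotary tool, cylinder 19 mm in diameter, 15 mm high, 15 g, standing on end on the bench at the start; origin: centre of its underside, z along its axis. Two to four of the four are there
- drum_2: orange sanding drum of the rotary tool, cylinder 19 mm in diameter, 15 mm high, 15 g, standing on end on the bench at the start; origin: centre of its underside, z along its axis. Two to four of the four are there
- drum_3: orange sanding drum of the rotary tool, cylinder 19 mm in diameter, 15 mm high, 15 g, standing on end on the bench at the start; origin: centre of its underside, z along its axis. Two to four of the four are there
- drum_4: orange sanding drum of the rotary tool, cylinder 19 mm in diameter, 15 mm high, 15 g, standing on end on the bench at the start; origin: centre of its underside, z along its axis. Two to four of the four are there
- tray_floor (a point): centre of the floor of the plywood stock tray, which is fixed: 250 mm (x) by 130 mm (y) outside, floor 6 mm above the bench (this point is on it), inner floor 234 by 114 mm, rim 6 mm higher than the floor and 8 mm wide. Its two bays are centred 65 mm either way of this point along its x; one of them is taken by a stock box
- stock_1: a filled, closed box like the others (70 by 60 by 64 mm, 550 g) that stands lid-down in the tray's bay at its -x end, red bottom up; origin: centre of its underside as it stands. Only one of stock_1 and stock_2 is there; the other bay is free. To be left alone
- stock_2: a filled, closed box like the others (70 by 60 by 64 mm, 550 g) that stands lid-down in the tray's bay at its +x end, green bottom up; origin: centre of its underside as it stands. Only one of stock_1 and stock_2 is there; the other bay is free. To be left alone
- glue: black and yellow bottle of glue, 48 mm in diameter, 105 mm high; origin: centre of its underside. Not to be moved
- rotary_tool: grey rotary tool lying along its x, about 220 mm long, 46 mm thick; origin: on the bench under its middle. Not to be moved
Mind the look-alikes: they are no part of the job. Leave any purple look-alike of the box_a alone.

How it is judged:
By the outcome, as a careful person would: the job done as asked, in the order asked, and still so for the second after the job is handed in, with the robot touching nothing.
Of fill_a, fill_b only 1 to 1 are there at a start; the rules pass over those that are not, and their reading is None.
Of drum_1, drum_2, drum_3, drum_4 only 2 to 4 are there at a start; the rules pass over those that are not, and their reading is None.
Of stock_1, stock_2 only 1 to 1 are there at a start; the rules pass over those that are not, and their reading is None.
At some moment in a run one of drum_1, drum_2, drum_3, drum_4 may be knocked a few centimetres aside while the robot is not near it.
It also fails if it takes over 210 s, if anything falls off the work surface, if the arm or the gripper's body presses on something with over 40 N, if the wrist force passes 120 N, or if a joint passes its speed limit or range.

## Working session

There is one attempt and no reset: what is moved stays moved. The work goes in short steps, Python scripts to look and compute and a tool call to move; the robot and the scene stay as the last step left them, time stands still between calls to the robot, and variables do not carry over. Pictures are saved under pics/ and viewed, about 12 in all and at most 16, crops included, and the job is handed in when it is done.

Besides the shell and the picture viewer there is one more tool, called after "Emit:" by a JSON object that holds its "op" and its "data". carry_out: Moves the arm, as the interface text tells. Its arguments: {"type":"object","properties":{"series":{"type":"array"},"force":{"type":"number"}},"required":["series"]}

```bash
mkdir -p pics; ls; cat > h.py <<'E'
import sys; sys.path.insert(0,'.')
import numpy as np, cv2
from plant import r, viewer, hand_in
def cam(n):
    m=viewer.camera_model(n); K=np.array(m['mtx'],float); R=cv2.Rodrigues(np.array(m['rvec'],float))[0]; return K,R,np.array(m['tvec'],float).ravel()
def shot(n,f=None):
    c=cam(n); p,d=viewer.capture(n)
    if f: cv2.imwrite('pics/'+f+'.png',p[:,:,::-1])
    return p,d,c
def ray(c,u,v,z):
    K,R,t=c; d=R.T@np.linalg.inv(K)@np.array([u,v,1.]); o=-R.T@t
    return o+d*(z-o[2])/d[2]
def cloud(d,c):
    K,R,t=c; v,u=np.mgrid[:d.shape[0],:d.shape[1]]
    P=np.stack([(u-K[0,2])/K[0,0]*d,(v-K[1,2])/K[1,1]*d,d],-1)
    return (P-t)@R
E
python3 - <<'E'
from h import *
print(r.sense())
for n in('scene','side','wrist'):
    p,d,c=shot(n,n+'0'); print(n,c[0].tolist(),(-c[1].T@c[2]).round(), (d>0).mean())
    np.savez('pics/'+n+'0.npz',p=p,d=d,K=c[0],R=c[1],t=c[2])
a=cv2.imread('pics/scene0.png');b=cv2.imread('pics/side0.png');
cv2.imwrite('pics/both0.png',cv2.resize(np.vstack([a,b]),None,fx=.78,fy=.78))
E
```

```text
pics
{'clock': 0.0, 'joint_positions': array([ 0.01411555,  0.32181042, -0.07008799,  1.45169587,  0.02257032,
        1.37079393, -0.05689937]), 'dq': array([-0.00010261,  0.00095353,  0.00058426,  0.00032697,  0.00095603,
        0.0002936 , -0.00017364]), 'joint_efforts': array([-2.58547143e-04, -4.91284704e+01, -4.03903294e-01, -3.12526345e+01,
       -6.40594075e-02,  4.37659642e-02,  1.61017233e-04]), 'ee_pos': array([ 6.49472598e+02, -4.64089135e-02,  2.40459188e+02]), 'eef_rot': array([ 0.50050039, -0.50045897,  0.49953393, -0.49950579]), 'force': array([-0.59592566,  0.388437  ,  0.42015424]), 'wrist_torque': array([-0.02187522,  0.00302148, -0.0201123 ]), 'width': 87.08535714871991}
scene [[403.5658487958847, 0.0, 256.59495312291244], [0.0, 403.5658487958847, 193.4640140611906], [0.0, 0.0, 1.0]] [1335.   12.  638.] 0.9961191813151041
side [[376.1949762068644, 0.0, 246.1029243647097], [0.0, 376.1949762068644, 189.843872705023], [0.0, 0.0, 1.0]] [309. 706. 500.] 0.9959462483723959
wrist [[270.6814496562527, 0.0, 256.322181365866], [0.0, 270.6814496562527, 195.11800147807458], [0.0, 0.0, 1.0]] [650.  75. 384.] 0.9961598714192709
```

View pics/scene0.png

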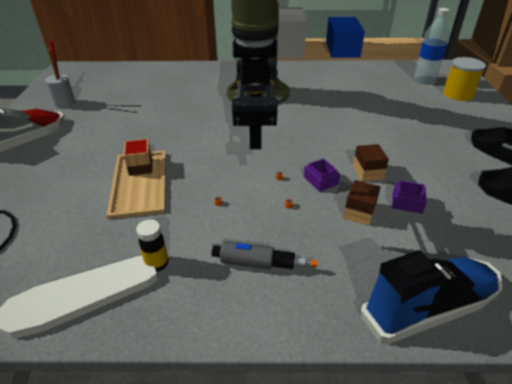

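View pics/side0.png

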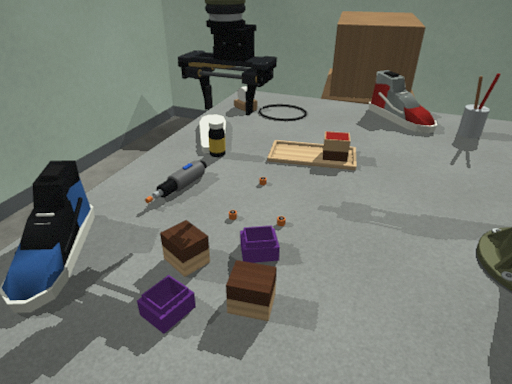

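```bash
python3 - <<'E'
from h import *
R=cv2.Rodrigues
from scipy.spatial.transform import Rotation as Ro
print(Ro.from_quat(r.sense()['eef_rot']).as_matrix().round(3))
for n in('scene','side','wrist'):
    z=np.load(f'pics/{n}0.npz'); p=z['p']; c=(z['K'],z['R'],z['t']); P=cloud(z['d'],c)
    hsv=cv2.cvtColor(p,cv2.COLOR_RGB2HSV); H,S,V=cv2.split(hsv)
    ms={'orange':(H>3)&(H<18)&(S>190)&(V>120),'red':((H<3)|(H>174))&(S>150),'green':(H>45)&(H<85)&(S>100),'blue':(H>95)&(H<125)&(S>100),'purple':(H>125)&(H<165)&(S>60)}
    for k,m in ms.items():
        q,l,st,ce=cv2.connectedComponentsWithStats(m.astype(np.uint8))
        for i in range(1,q):
            if st[i,4]>25:
                X=P[l==i]; print(n,k,st[i].tolist(),np.median(X,0).round(),X.min(0).round(),X.max(0).round())
E
```

```text
[[-0.    -0.001  1.   ]
 [-1.    -0.    -0.   ]
 [ 0.    -1.    -0.001]]
scene red [24, 109, 34, 17, 350] [ 259. -649.   49.] [ 208. -703.   28.] [ 299. -618.   62.]
scene red [126, 141, 19, 12, 193] [ 460. -313.   71.] [ 432. -340.   69.] [ 490. -288.   73.]
scene blue [326, 16, 39, 41, 1380] [-734.  436.  -57.] [-1532.    12.  -297.] [1335.  718.  638.]
scene blue [419, 40, 29, 21, 488] [-66. 604. 123.] [-1526.    12.  -463.] [1335. 1309.  638.]
scene blue [235, 243, 16, 7, 92] [787. -26.  49.] [770. -42.  41.] [793. -11.  52.]
scene blue [444, 257, 54, 43, 1109] [860. 401.  54.] [770.  12.  -1.] [1335.  453.  638.]
scene blue [367, 272, 76, 61, 2335] [944. 222.  78.] [907.  12.  28.] [1335.  303.  638.]
scene purple [304, 158, 36, 34, 843] [530. 162.  29.] [415.  12.  -2.] [1335.  211.  638.]
scene purple [392, 180, 35, 34, 979] [619. 357.  30.] [509.  12.  -2.] [1335.  423.  638.]
side red [479, 74, 21, 35, 84] [  64. -651.  153.] [  53. -661.   91.] [309. 706. 500.]
side red [372, 84, 17, 24, 227] [ 388. -760.   69.] [ 309. -794.   27.] [413. 706. 500.]
side red [404, 106, 30, 1
[... 483 characters left out ...]
6. 500.]
side purple [137, 275, 58, 59, 2098] [594. 367.  29.] [309. 291.  -1.] [660. 706. 500.]
wrist orange [379, 78, 11, 12, 105] [806. 115.  29.] [801. 109.  23.] [812. 122.  32.]
wrist orange [221, 110, 13, 13, 76] [612.  78.  16.] [604.  70.  14.] [619.  85.  17.]
wrist orange [139, 125, 16, 13, 105] [507.  58.  15.] [494.  51.   5.] [512.  66.  17.]
wrist orange [219, 229, 11, 11, 58] [604. -86.  15.] [595. -98.   8.] [610. -83.  17.]
wrist blue [479, 0, 24, 8, 118] [908. 198.  35.] [901. 196.  27.] [914. 204.  48.]
wrist blue [354, 187, 14, 23, 220] [784. -24.  49.] [650. -39.  44.] [792.  75. 384.]
wrist purple [98, 0, 86, 82, 4221] [512. 166.  29.] [454.  75.  -1.] [650. 214. 384.]
```

Scene view: three orange drums at px (279,176), (218,201) and (289,204). The fourth orange spot, at (314,263), is the tool's bit. The two brown-lidded boxes are at (370,160) and (362,200), with open purple decoys at (322,175) and (409,196). The tray is at (138,190), with red stock at its far end, so the free bay is at the near end. The side view agrees.

```bash
python3 - <<'E'
from h import *
def rect(X): 
    (c,s,a)=cv2.minAreaRect(X[:,:2].astype(np.float32)); return np.round(c,1),np.round(s,1),round(a,1)
for n in('scene','side','wrist'):
    z=np.load(f'pics/{n}0.npz'); p=z['p']; c=(z['K'],z['R'],z['t']); d=z['d'];P=cloud(d,c); ok=d>0
    x,y,Z=P[...,0],P[...,1],P[...,2]
    top=ok&(Z>57)&(Z<72)&(x>420)&(x<760)&(y>60)&(y<480)
    q,l,st,ce=cv2.connectedComponentsWithStats(top.astype(np.uint8),connectivity=4)
    for i in range(1,q):
        if st[i,4]>60: X=P[l==i]; print(n,'box top',st[i].tolist(),rect(X),np.percentile(X[:,2],[5,50,95]).round(1))
    pur=ok&(Z>22)&(Z<40)&(x>420)&(x<760)&(y>60)&(y<480)
    t=ok&(Z>3.0)&(Z<16)&(x>380)&(x<720)&(y>-420)&(y<-200)
    q,l,st,ce=cv2.connectedComponentsWithStats(t.astype(np.uint8))
    for i in range(1,q):
        if st[i,4]>100: X=P[l==i]; print(n,'tray',st[i].tolist(),rect(X),np.percentile(X[:,2],[5,50,95]).round(1))
    t=ok&(Z>66)&(Z<76)&(x>380)&(x<720)&(y>-420)&(y<-200); X=P[t]
    if len(X)>20: print(n,'stock',len(X),rect(X))
    t=ok&(Z>6)&(Z<22)&(x>420)&(x<700)&(y>-150)&(y<130)
    q,l,st,ce=cv2.connectedComponentsWithStats(t.astype(np.uint8))
    for i in range(1,q):
        X=P[l==i]; X=X[X[:,2]>12.5]
        if len(X)>8: print(n,'drum',st[i].tolist(),rect(X),cv2.minEnclosingCircle(X[:,:2].astype(np.float32)),X[:,2].max().round(1))
E
```

```text
scene box top [356, 144, 33, 20, 445] (array([476.7, 290. ]), array([76.1, 61.1]), 8.9) [59.  64.1 65.9]
scene box top [347, 180, 34, 27, 608] (array([634.9, 239.5]), array([60. , 76.1]), 65.8) [60.3 64.1 65.9]
scene tray [106, 151, 60, 68, 2826] (array([ 525.2, -305.4]), array([258. , 136.4]), 9.9) [ 4.7  7.1 13.3]
scene stock 382 (array([ 460.4, -313.9]), array([75.7, 59.6]), 12.6)
scene drum [304, 171, 5, 9, 28] (array([507.7, 124.9]), array([21.2,  3.9]), 32.3) ((507.9323425292969, 124.64866638183594), 10.71053409576416) 21.8
scene drum [276, 172, 7, 7, 43] (array([503.8,  55.5]), array([15.6, 16.3]), 20.4) ((502.83056640625, 55.98636245727539), 9.119856834411621) 17.2
scene drum [214, 197, 8, 8, 55] (array([603.5, -93. ]), array([17.9, 16.9]), 32.2) ((604.7924194335938, -93.68929290771484), 9.952414512634277) 18.4
scene drum [285, 199, 8, 8, 53] (array([612.4,  74.9]), array([16.5, 20.1]), 86.7) ((612.3203125, 75.57862091064453), 10.256355285644531) 17.8
side box top [160, 220, 49, 33, 908] (array([633., 240.]), array([61.6, 73.2]), 66.2) [59.3 64.5 65.9]
side box top [226, 260,
[... 697 characters left out ...]
tray [161, 304, 74, 12, 443] (array([ 553.6, -239.1]), array([124.7,  20.3]), 8.9) [ 4.1  9.6 12.7]
wrist drum [134, 72, 17, 10, 64] (array([505.1, 125.1]), array([19.2,  1.1]), 29.3) ((504.945068359375, 125.28750610351562), 9.58179759979248) 21.9
wrist drum [220, 110, 15, 15, 173] (array([610.8,  76.3]), array([17.6, 17.2]), 89.7) ((611.2033081054688, 76.6200942993164), 9.240304946899414) 18.0
wrist drum [139, 125, 16, 14, 187] (array([502.4,  57.7]), array([16.9, 17.6]), 89.7) ((502.3841247558594, 57.20596694946289), 9.311416625976562) 17.3
wrist drum [218, 228, 13, 14, 142] (array([602.3, -92.6]), array([17.5, 17.8]), 87.0) ((602.2908325195312, -92.48695373535156), 9.658069610595703) 17.0
```

Emit:
{"op": "carry_out", "data": {"series": [{"tx": -2,"ty": 30,"wz": 0.144},{"tx": -2,"ty": 30,"wz": 0.144},{"tx": -2,"ty": 30,"wz": 0.144},{"tx": -2,"ty": 30,"wz": 0.144},{"tx": -2,"ty": 30,"wz": 0.144},{"tx": -2,"ty": 30,"wz": 0.144},{"tx": -2,"ty": 30,"wz": 0.144},{"tx": -2,"ty": 30,"wz": 0.144},{"tz": -20},{"tz": 0}], "force": 40}}

```text
$.series[0]: bad value
```

```bash
cat >> h.py <<'E'
from scipy.spatial.transform import Rotation as Ro
def st():
    s=r.sense(); M=Ro.from_quat(s['eef_rot']).as_matrix()
    print('t',round(s['clock'],2),'pos',np.round(s['ee_pos'],1),'F',np.round(s['force'],2),'w',round(s['width'],1),'jaw yaw',np.degrees(np.arctan2(M[1,2],M[0,2])).round(2),'appr',M[:,1].round(3)); return s
def rect(X):
    (c,s,a)=cv2.minAreaRect(X[:,:2].astype(np.float32)); return np.round(c,1),np.round(s,1),round(a,1)
def blobs(n,zlo,zhi,xr,yr,mn=60,mask=None,f=None):
    p,d,c=shot(n,f); P=cloud(d,c); x,y,Z=P[...,0],P[...,1],P[...,2]
    m=(d>0)&(Z>zlo)&(Z<zhi)&(x>xr[0])&(x<xr[1])&(y>yr[0])&(y<yr[1])
    q,l,s,_=cv2.connectedComponentsWithStats(m.astype(np.uint8),connectivity=4)
    for i in range(1,q):
        if s[i,4]>mn: X=P[l==i]; print(n,s[i].tolist(),rect(X),np.percentile(X[:,2],[5,50,95]).round(1))
    return p,d,c,P
E
python3 - <<'E'
from h import *
st(); blobs('wrist',57,70,(500,760),(60,400),f='w1')
E
```

```text
t 0.15 pos [649.6  -0.  240.7] F [-0.43  0.56 -0.68] w 87.0 jaw yaw -0.0 appr [-0.001 -0.    -1.   ]
```

Emit:
{"op": "carry_out", "data": {"series": [{"tx": -2,"ty": 30,"tz": 0,"wx": 0,"wy": 0,"wz": 0.144,"grip": 87},{"tx": -2,"ty": 30,"tz": 0,"wx": 0,"wy": 0,"wz": 0.144,"grip": 87},{"tx": -2,"ty": 30,"tz": 0,"wx": 0,"wy": 0,"wz": 0.144,"grip": 87},{"tx": -2,"ty": 30,"tz": 0,"wx": 0,"wy": 0,"wz": 0.144,"grip": 87},{"tx": -2,"ty": 30,"tz": 0,"wx": 0,"wy": 0,"wz": 0.144,"grip": 87},{"tx": -2,"ty": 30,"tz": 0,"wx": 0,"wy": 0,"wz": 0.144,"grip": 87},{"tx": -2,"ty": 30,"tz": 0,"wx": 0,"wy": 0,"wz": 0.144,"grip": 87},{"tx": -2,"ty": 30,"tz": 0,"wx": 0,"wy": 0,"wz": 0.144,"grip": 87},{"tx": 0,"ty": 0,"tz": -20,"wx": 0,"wy": 0,"wz": 0,"grip": 87},{"tx": 0,"ty": 0,"tz": 0,"wx": 0,"wy": 0,"wz": 0,"grip": 87}], "force": 40}}

```text
clock: 1.2
ee_pos: [632.2, 240.6, 218.5]
eef_rot: [0.693, -0.148, 0.145, -0.691]
force: [-0.4, -1.1, -0.4]
width: 86.9
```

```bash
python3 - <<'E'
from h import *
st(); blobs('wrist',57,70,(500,760),(60,400),f='w1')
E
```

```text
t 1.2 pos [632.2 240.6 218.5] F [-0.38 -1.12 -0.39] w 86.9 jaw yaw 66.13 appr [-0.005 -0.002 -1.   ]
wrist [227, 33, 59, 43, 842] (array([505.9, 296.8]), array([15.5, 60.5]), 4.1) [61.2 64.  65.3]
wrist [231, 157, 55, 61, 3174] (array([634.5, 241.3]), array([60.1, 69.7]), 66.0) [63.  64.2 65.4]
```

Emit:
{"op": "carry_out", "data": {"series": [{"tx": 2,"ty": 1,"tz": -30,"wx": 0,"wy": 0,"wz": 0,"grip": 87},{"tx": 0,"ty": 0,"tz": -40,"wx": 0,"wy": 0,"wz": 0,"grip": 87},{"tx": 0,"ty": 0,"tz": -40,"wx": 0,"wy": 0,"wz": 0,"grip": 87},{"tx": 0,"ty": 0,"tz": -40,"wx": 0,"wy": 0,"wz": 0,"grip": 87},{"tx": 0,"ty": 0,"tz": -25,"wx": 0,"wy": 0,"wz": 0,"grip": 87},{"tx": 0,"ty": 0,"tz": -9,"wx": 0,"wy": 0,"wz": 0,"grip": 87},{"tx": 0,"ty": 0,"tz": 0,"wx": 0,"wy": 0,"wz": 0,"grip": 55},{"tx": 0,"ty": 0,"tz": 0,"wx": 0,"wy": 0,"wz": 0,"grip": 55},{"tx": 0,"ty": 0,"tz": 0,"wx": 0,"wy": 0,"wz": 0,"grip": 55},{"tx": 0,"ty": 0,"tz": 0,"wx": 0,"wy": 0,"wz": 0,"grip": 55}], "force": 40}}

```text
clock: 2.25
ee_pos: [637.2, 241.3, 39.6]
eef_rot: [-0.691, 0.146, -0.148, 0.692]
force: [-0.5, -1.1, 0.5]
width: 62.8
```

Emit:
{"op": "carry_out", "data": {"series": [{"tx": 0,"ty": 0,"tz": 0,"wx": 0,"wy": 0,"wz": 0,"grip": 55},{"tx": 0,"ty": 0,"tz": 0,"wx": 0,"wy": 0,"wz": 0,"grip": 55},{"tx": 0,"ty": 0,"tz": 4,"wx": 0,"wy": 0,"wz": 0,"grip": 55},{"tx": 0,"ty": 0,"tz": 4,"wx": 0,"wy": 0,"wz": 0,"grip": 55},{"tx": 0,"ty": 0,"tz": 4,"wx": 0,"wy": 0,"wz": 0,"grip": 55},{"tx": 0,"ty": 0,"tz": 0,"wx": 0,"wy": 0,"wz": 0,"grip": 55},{"tx": 0,"ty": 0,"tz": 0,"wx": 0,"wy": 0,"wz": 0,"grip": 55},{"tx": 0,"ty": 0,"tz": 0,"wx": 0,"wy": 0,"wz": 0,"grip": 55}], "force": 40}}

```text
clock: 3.05
ee_pos: [635.8, 240.9, 49.3]
eef_rot: [0.692, -0.147, 0.147, -0.692]
force: [0.6, -0.6, -1.7]
width: 59.9
```

```bash
python3 - <<'E'
from h import *
st(); shot('side','s1')
for _ in range(3): viewer.capture('side'); print(r.sense()['force'].round(2))
E
```

```text
t 3.05 pos [635.8 240.9  49.3] F [ 0.55 -0.57 -1.72] w 59.9 jaw yaw 66.01 appr [-0. -0. -1.]
[ 0.23 -0.28 -2.57]
[ 0.07  0.05 -1.93]
[ 0.02  0.18 -1.77]
```

```bash
python3 - <<'E'
import cv2; a=cv2.imread('pics/s1.png')[150:384,80:360]; cv2.imwrite('pics/s1c.png',cv2.resize(a,None,fx=2.2,fy=2.2))
E
```

```text
(no output)
```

View pics/s1c.png

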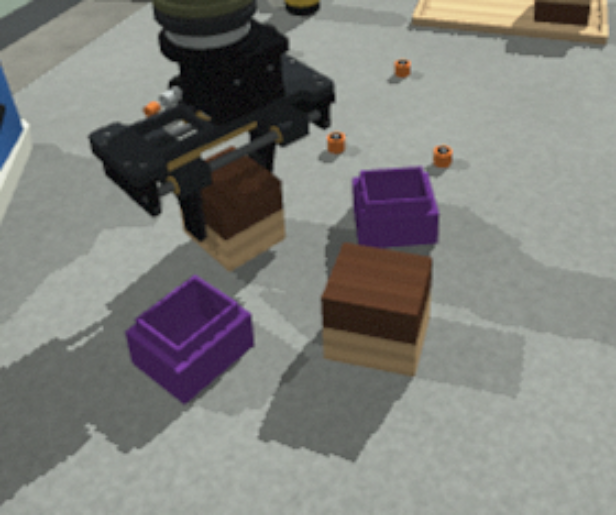

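The box came up with its lid on, at about 1.8 N (180 g), so this is the empty one. I'll carry it, still pinched, to open bench with its long axis along x.

Emit:
{"op": "carry_out", "data": {"series": [{"tx": 0,"ty": 0,"tz": 30,"wx": 0,"wy": 0,"wz": 0,"grip": 55},{"tx": 0,"ty": 0,"tz": 30,"wx": 0,"wy": 0,"wz": 0,"grip": 55},{"tx": -4,"ty": -31,"tz": 0,"wx": 0,"wy": 0,"wz": 0.06,"grip": 55},{"tx": -4,"ty": -31,"tz": 0,"wx": 0,"wy": 0,"wz": 0.06,"grip": 55},{"tx": -4,"ty": -31,"tz": 0,"wx": 0,"wy": 0,"wz": 0.06,"grip": 55},{"tx": -4,"ty": -31,"tz": 0,"wx": 0,"wy": 0,"wz": 0.06,"grip": 55},{"tx": -5,"ty": -31,"tz": 0,"wx": 0,"wy": 0,"wz": 0.06,"grip": 55},{"tx": -5,"ty": -31,"tz": 0,"wx": 0,"wy": 0,"wz": 0.06,"grip": 55},{"tx": -5,"ty": -31,"tz": 0,"wx": 0,"wy": 0,"wz": 0.059,"grip": 55},{"tx": -5,"ty": -34,"tz": 0,"wx": 0,"wy": 0,"wz": 0,"grip": 55}], "force": 40}}

```text
clock: 4.25
ee_pos: [599.7, -10.7, 109.7]
eef_rot: [-0.707, -0.001, 0.001, 0.707]
force: [-0.1, 0.1, -2.0]
width: 59.4
```

Emit:
{"op": "carry_out", "data": {"series": [{"tx": 0,"ty": 0,"tz": 0,"wx": 0,"wy": 0,"wz": 0,"grip": 55},{"tx": 0,"ty": 0,"tz": -20,"wx": 0,"wy": 0,"wz": 0,"grip": 55},{"tx": 0,"ty": 0,"tz": -20,"wx": 0,"wy": 0,"wz": 0,"grip": 55},{"tx": 0,"ty": 0,"tz": -20,"wx": 0,"wy": 0,"wz": 0,"grip": 55},{"tx": 0,"ty": 0,"tz": -6,"wx": 0,"wy": 0,"wz": 0,"grip": 55},{"tx": 0,"ty": 0,"tz": -3,"wx": 0,"wy": 0,"wz": 0,"grip": 55},{"tx": 0,"ty": 0,"tz": -2,"wx": 0,"wy": 0,"wz": 0,"grip": 55},{"tx": 0,"ty": 0,"tz": 0,"wx": 0,"wy": 0,"wz": 0,"grip": 55},{"tx": 0,"ty": 0,"tz": 0,"wx": 0,"wy": 0,"wz": 0,"grip": 55}], "force": 40}}

```text
clock: 5.15
ee_pos: [600.7, -10.0, 39.5]
eef_rot: [0.707, 0.001, 0.0, -0.707]
force: [-0.1, -0.0, -1.2]
width: 59.6
```

```bash
python3 - <<'E'
from h import *
st(); shot('side','s2')
st()
E
```

```text
t 5.15 pos [600.7 -10.   39.5] F [-0.07 -0.04 -1.21] w 59.6 jaw yaw 90.02 appr [ 0.002 -0.    -1.   ]
t 5.2 pos [600.6 -10.   39.4] F [-0.18  0.8  -2.16] w 59.7 jaw yaw 90.02 appr [ 0.001 -0.    -1.   ]
```

Emit:
{"op": "carry_out", "data": {"series": [{"tx": 0,"ty": 0,"tz": -1,"wx": 0,"wy": 0,"wz": 0,"grip": 55},{"tx": 0,"ty": 0,"tz": -1,"wx": 0,"wy": 0,"wz": 0,"grip": 55},{"tx": 0,"ty": 0,"tz": 0,"wx": 0,"wy": 0,"wz": 0,"grip": 55},{"tx": 0,"ty": 0,"tz": 0,"wx": 0,"wy": 0,"wz": 0,"grip": 80},{"tx": 0,"ty": 0,"tz": 0,"wx": 0,"wy": 0,"wz": 0,"grip": 80},{"tx": 0,"ty": 0,"tz": 0,"wx": 0,"wy": 0,"wz": 0,"grip": 80},{"tx": 0,"ty": 0,"tz": 10,"wx": 0,"wy": 0,"wz": 0,"grip": 80},{"tx": 0,"ty": 0,"tz": 10,"wx": 0,"wy": 0,"wz": 0,"grip": 80},{"tx": 0,"ty": 0,"tz": 0,"wx": 0,"wy": 0,"wz": 0,"grip": 80},{"tx": 0,"ty": 0,"tz": 0,"wx": 0,"wy": 0,"wz": 0,"grip": 80}], "force": 40}}

```text
clock: 6.2
ee_pos: [600.5, -10.1, 57.3]
eef_rot: [0.707, 0.001, 0.0, -0.707]
force: [-0.2, 0.3, 0.5]
width: 80.1
```

```bash
python3 - <<'E'
from h import *
st(); blobs('wrist',57,70,(500,700),(-100,100)); p,d,c,P=blobs('side',57,70,(500,700),(-100,100),f='s3')
cv2.imwrite('pics/s3c.png',cv2.resize(p[90:250,150:350,::-1],None,fx=3,fy=3))
E
```

```text
t 6.2 pos [600.5 -10.1  57.3] F [-0.18  0.28  0.46] w 80.1 jaw yaw 90.01 appr [ 0.001 -0.    -1.   ]
wrist [200, 189, 114, 65, 7130] (array([581.1,  -9.9]), array([36.2, 60.4]), 0.1) [62.8 64.2 65.1]
wrist [163, 234, 26, 20, 278] (array([593.6, -52.4]), array([15.1,  6.8]), 43.7) [57.8 63.5 68.9]
wrist [325, 234, 28, 20, 290] (array([593.4,  32.8]), array([ 7.3, 15.7]), 46.4) [57.9 63.8 69.2]
wrist [205, 279, 104, 28, 2616] (array([623.5,  -9.9]), array([19.9, 60.5]), 1.4) [63.3 64.2 65.1]
side [239, 166, 32, 24, 298] (array([580.5,  -7.2]), array([103.4,  43.9]), 81.3) [58.3 64.5 66.9]
```

View pics/s3c.png

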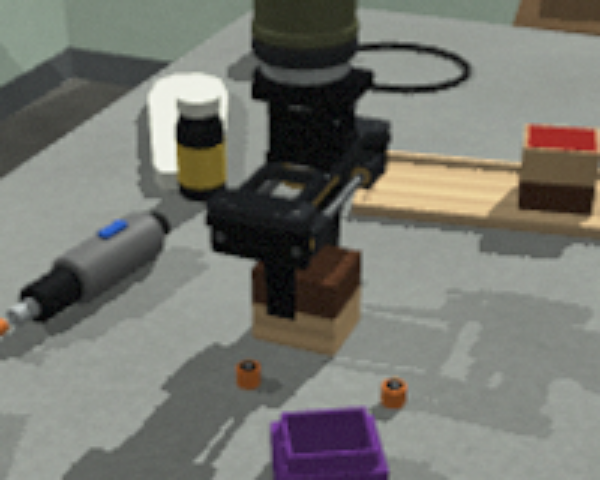

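The gripper is centred over the box, box on the bench, with the fingertips just above the seam. Next I lift off the lid and set it at about (490,-70).

Emit:
{"op": "carry_out", "data": {"series": [{"tx": 0,"ty": 0,"tz": 0,"wx": 0,"wy": 0,"wz": 0,"grip": 55},{"tx": 0,"ty": 0,"tz": 0,"wx": 0,"wy": 0,"wz": 0,"grip": 55},{"tx": 0,"ty": 0,"tz": 0,"wx": 0,"wy": 0,"wz": 0,"grip": 55},{"tx": 0,"ty": 0,"tz": 0,"wx": 0,"wy": 0,"wz": 0,"grip": 55},{"tx": 0,"ty": 0,"tz": 0,"wx": 0,"wy": 0,"wz": 0,"grip": 55},{"tx": 0,"ty": 0,"tz": 5,"wx": 0,"wy": 0,"wz": 0,"grip": 55},{"tx": 0,"ty": 0,"tz": 10,"wx": 0,"wy": 0,"wz": 0,"grip": 55},{"tx": 0,"ty": 0,"tz": 10,"wx": 0,"wy": 0,"wz": 0,"grip": 55},{"tx": 0,"ty": 0,"tz": 15,"wx": 0,"wy": 0,"wz": 0,"grip": 55},{"tx": -10,"ty": 0,"tz": 0,"wx": 0,"wy": 0,"wz": 0,"grip": 55}], "force": 15}}

```text
clock: 7.3
ee_pos: [592.7, -9.9, 100.0]
eef_rot: [-0.707, -0.002, -0.002, 0.707]
force: [0.0, -0.6, -0.9]
width: 60.1
```

Emit:
{"op": "carry_out", "data": {"series": [{"tx": -25,"ty": -15,"tz": 0,"wx": 0,"wy": 0,"wz": 0,"grip": 55},{"tx": -25,"ty": -15,"tz": 0,"wx": 0,"wy": 0,"wz": 0,"grip": 55},{"tx": -25,"ty": -15,"tz": 0,"wx": 0,"wy": 0,"wz": 0,"grip": 55},{"tx": -25,"ty": -15,"tz": 0,"wx": 0,"wy": 0,"wz": 0,"grip": 55},{"tx": 0,"ty": 0,"tz": -25,"wx": 0,"wy": 0,"wz": 0,"grip": 55},{"tx": 0,"ty": 0,"tz": -25,"wx": 0,"wy": 0,"wz": 0,"grip": 55},{"tx": 0,"ty": 0,"tz": -15,"wx": 0,"wy": 0,"wz": 0,"grip": 55},{"tx": 0,"ty": 0,"tz": -5,"wx": 0,"wy": 0,"wz": 0,"grip": 55},{"tx": 0,"ty": 0,"tz": -3,"wx": 0,"wy": 0,"wz": 0,"grip": 55},{"tx": 0,"ty": 0,"tz": 0,"wx": 0,"wy": 0,"wz": 0,"grip": 55}]}}

```text
clock: 8.3
ee_pos: [490.2, -70.0, 24.0]
eef_rot: [0.707, 0.0, 0.0, -0.707]
force: [0.2, -0.5, -1.0]
width: 59.9
```

```bash
python3 - <<'E'
from h import *
st(); shot('scene','c1'); st()
a=cv2.imread('pics/c1.png')[110:270,130:400]; cv2.imwrite('pics/c1c.png',cv2.resize(a,None,fx=2.5,fy=2.5))
E
```

```text
t 8.3 pos [490.2 -70.   24. ] F [ 0.2  -0.55 -1.02] w 59.9 jaw yaw 90.02 appr [ 0.001 -0.    -1.   ]
t 8.35 pos [490.5 -70.1  24.3] F [ 0.27  0.15 -0.69] w 59.9 jaw yaw 90.02 appr [ 0.001 -0.    -1.   ]
```

View pics/c1c.png

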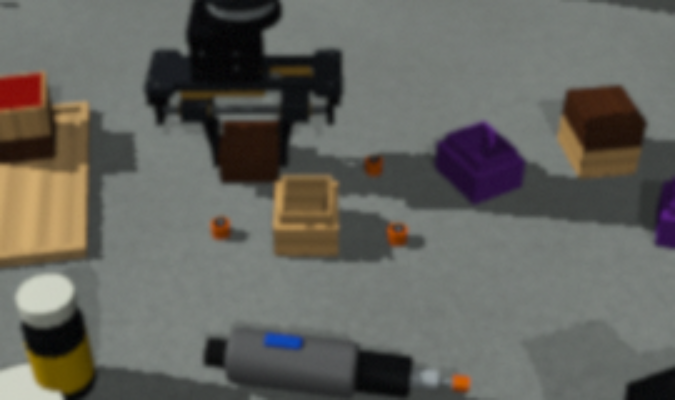

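Lid off at scene crop px (250,150); the open box at (305,215) is empty. Drums at (220,228), (397,233) and (373,165).

Emit:
{"op": "carry_out", "data": {"series": [{"tx": 0,"ty": 0,"tz": -1,"wx": 0,"wy": 0,"wz": 0,"grip": 55},{"tx": 0,"ty": 0,"tz": 0,"wx": 0,"wy": 0,"wz": 0,"grip": 70},{"tx": 0,"ty": 0,"tz": 0,"wx": 0,"wy": 0,"wz": 0,"grip": 70},{"tx": 0,"ty": 0,"tz": 0,"wx": 0,"wy": 0,"wz": 0,"grip": 70},{"tx": 0,"ty": 0,"tz": 30,"wx": 0,"wy": 0,"wz": 0,"grip": 40},{"tx": 10,"ty": 0,"tz": 40,"wx": 0,"wy": 0,"wz": 0,"grip": 40},{"tx": 25,"ty": 15,"tz": 40,"wx": 0,"wy": 0,"wz": 0,"grip": 40},{"tx": 25,"ty": 15,"tz": 40,"wx": 0,"wy": 0,"wz": 0,"grip": 40},{"tx": 25,"ty": 15,"tz": 30,"wx": 0,"wy": 0,"wz": 0,"grip": 40},{"tx": 25,"ty": 15,"tz": 0,"wx": 0,"wy": 0,"wz": 0,"grip": 40}]}}

```text
clock: 9.35
ee_pos: [603.9, -9.4, 208.6]
eef_rot: [0.707, 0.003, 0.004, -0.707]
force: [0.6, -0.3, 0.6]
width: 41.1
```

Emit:
{"op": "carry_out", "data": {"series": [{"tx": 0,"ty": 0,"tz": 0,"wx": 0,"wy": 0,"wz": 0,"grip": 40},{"tx": 0,"ty": 0,"tz": 0,"wx": 0,"wy": 0,"wz": 0,"grip": 40}]}}

```text
clock: 9.55
ee_pos: [599.6, -9.8, 201.9]
eef_rot: [-0.707, 0.0, 0.001, 0.707]
force: [-0.9, 0.2, -1.3]
width: 40.3
```

```bash
cat >> h.py <<'E'
def drums(*cams):
    for n in cams:
        p,d,c=shot(n); P=cloud(d,c); H,S,V=cv2.split(cv2.cvtColor(p,cv2.COLOR_RGB2HSV))
        m=cv2.dilate(((H>3)&(H<20)&(S>170)&(V>90)).astype(np.uint8),np.ones((3,3)))
        q,l,s,_=cv2.connectedComponentsWithStats(m)
        for i in range(1,q):
            X=P[(l==i)&(d>0)]; X=X[(X[:,2]>11)&(X[:,2]<22)]
            if len(X)>15: print(n,'drum px',s[i,:2],np.round(cv2.minEnclosingCircle(X[:,:2].astype(np.float32))[0],1),rect(X)[1],np.median(X[:,2]).round(1))
E
python3 - <<'E'
from h import *
st(); drums('wrist','scene','side')
blobs('wrist',40,52,(500,700),(-100,100)); blobs('wrist',22,36,(430,560),(-150,0))
E
```

```text
t 9.55 pos [599.6  -9.8 201.9] F [-0.89  0.24 -1.3 ] w 40.3 jaw yaw 90.06 appr [-0.002  0.    -1.   ]
wrist drum px [305  89] [502.4  57.9] [17.6 18.2] 15.3
wrist drum px [183 173] [602.2 -91.9] [17.4 18. ] 15.1
wrist drum px [315 180] [611.1  77.1] [18.6 17.6] 15.4
scene drum px [275 173] [504.8  55.2] [15.5 15.4] 14.9
scene drum px [214 197] [604.6 -93.8] [15.6 16.8] 15.3
scene drum px [284 199] [612.2  75.4] [16.7 16.4] 14.6
side drum px [228 210] [608.8  77.7] [16.5 14.8] 15.6
side drum px [277 216] [500.3  57.8] [15.5 18.5] 15.5
wrist [237, 160, 42, 50, 480] (array([598.1,  -9.8]), array([57.1, 47.6]), 0.0) [41.2 46.  47.3]
wrist [172, 49, 60, 70, 3908] (array([489.3, -69.8]), array([60.4, 70.2]), 90.0) [28.8 30.1 31.4]
```

Emit:
{"op": "carry_out", "data": {"series": [{"tx": 2,"ty": -41,"tz": 0,"wx": 0,"wy": 0,"wz": 0,"grip": 40},{"tx": 0,"ty": -41,"tz": -40,"wx": 0,"wy": 0,"wz": 0,"grip": 40},{"tx": 0,"ty": 0,"tz": -40,"wx": 0,"wy": 0,"wz": 0,"grip": 40},{"tx": 0,"ty": 0,"tz": -40,"wx": 0,"wy": 0,"wz": 0,"grip": 40},{"tx": 0,"ty": 0,"tz": -40,"wx": 0,"wy": 0,"wz": 0,"grip": 40},{"tx": 0,"ty": 0,"tz": -20,"wx": 0,"wy": 0,"wz": 0,"grip": 40},{"tx": 0,"ty": 0,"tz": 0,"wx": 0,"wy": 0,"wz": 0,"grip": 40},{"tx": 0,"ty": 0,"tz": 0,"wx": 0,"wy": 0,"wz": 0,"grip": 10},{"tx": 0,"ty": 0,"tz": 0,"wx": 0,"wy": 0,"wz": 0,"grip": 10},{"tx": 0,"ty": 0,"tz": 0,"wx": 0,"wy": 0,"wz": 0,"grip": 10}], "force": 12}}

```text
clock: 10.8
ee_pos: [603.4, -87.1, 29.7]
eef_rot: [0.707, 0.001, 0.001, -0.707]
force: [-0.1, 0.2, 0.2]
width: 23.4
```

Emit:
{"op": "carry_out", "data": {"series": [{"tx": 0,"ty": 0,"tz": 0,"wx": 0,"wy": 0,"wz": 0,"grip": 10},{"tx": 0,"ty": 0,"tz": 30,"wx": 0,"wy": 0,"wz": 0,"grip": 10},{"tx": 0,"ty": 0,"tz": 30,"wx": 0,"wy": 0,"wz": 0,"grip": 10},{"tx": -9,"ty": 36,"tz": 0,"wx": 0,"wy": 0,"wz": 0,"grip": 10},{"tx": -9,"ty": 36,"tz": 0,"wx": 0,"wy": 0,"wz": 0,"grip": 10},{"tx": 0,"ty": 0,"tz": -13,"wx": 0,"wy": 0,"wz": 0,"grip": 10},{"tx": 0,"ty": 0,"tz": 0,"wx": 0,"wy": 0,"wz": 0,"grip": 10},{"tx": 0,"ty": 0,"tz": 0,"wx": 0,"wy": 0,"wz": 0,"grip": 40},{"tx": 0,"ty": 0,"tz": 0,"wx": 0,"wy": 0,"wz": 0,"grip": 40},{"tx": 0,"ty": 0,"tz": 0,"wx": 0,"wy": 0,"wz": 0,"grip": 40}]}}

```text
clock: 11.8
ee_pos: [584.4, -16.0, 75.0]
eef_rot: [0.707, -0.0, 0.001, -0.707]
force: [0.0, 0.4, -0.2]
width: 34.0
```

Emit:
{"op": "carry_out", "data": {"series": [{"tx": 8,"ty": 5,"tz": 45,"wx": 0,"wy": 0,"wz": 0,"grip": 40},{"tx": 8,"ty": 5,"tz": 45,"wx": 0,"wy": 0,"wz": 0,"grip": 40},{"tx": 0,"ty": 0,"tz": 45,"wx": 0,"wy": 0,"wz": 0,"grip": 40},{"tx": 0,"ty": 0,"tz": 0,"wx": 0,"wy": 0,"wz": 0,"grip": 40},{"tx": 0,"ty": 0,"tz": 0,"wx": 0,"wy": 0,"wz": 0,"grip": 40}]}}

```text
clock: 12.3
ee_pos: [601.0, -5.4, 211.3]
eef_rot: [0.707, 0.001, 0.001, -0.707]
force: [0.2, 0.3, -0.2]
width: 40.0
```

```bash
python3 - <<'E'
from h import *
st(); drums('wrist','scene'); p,d,c,P=blobs('wrist',40,52,(500,700),(-100,100),f='w2')
H,S,V=cv2.split(cv2.cvtColor(p,cv2.COLOR_RGB2HSV)); m=(H>3)&(H<20)&(S>170)&(V>90)&(abs(P[...,0]-598)<30)&(abs(P[...,1]+10)<25); print('inbox',m.sum(),P[m].mean(0).round(1))
E
```

```text
t 12.3 pos [601.   -5.4 211.3] F [ 0.19  0.26 -0.22] w 40.0 jaw yaw 89.96 appr [ 0.003 -0.    -1.   ]
wrist drum px [300  87] [502.5  57.9] [17.9 17.8] 15.3
wrist drum px [239 159] [583.5 -17.3] [17.6 15.4] 20.3
wrist drum px [311 176] [611.1  77.2] [18.2 17.9] 15.4
scene drum px [275 173] [505.4  56.1] [13.6 17. ] 14.2
scene drum px [245 190] [579.3 -18.8] [22.2 19.9] 19.7
scene drum px [284 199] [612.6  75.8] [16.5 18. ] 15.7
wrist [232, 158, 42, 50, 436] (array([597.9,  -9.6]), array([47.5, 58.1]), 89.9) [42.2 46.  47.5]
inbox 83 [584.7 -17.   20.3]
```

Emit:
{"op": "carry_out", "data": {"series": [{"tx": 5,"ty": 42,"tz": 0,"wx": 0,"wy": 0,"wz": 0,"grip": 40},{"tx": 5,"ty": 40,"tz": 0,"wx": 0,"wy": 0,"wz": 0,"grip": 40},{"tx": 0,"ty": 0,"tz": -40,"wx": 0,"wy": 0,"wz": 0,"grip": 40},{"tx": 0,"ty": 0,"tz": -40,"wx": 0,"wy": 0,"wz": 0,"grip": 40},{"tx": 0,"ty": 0,"tz": -40,"wx": 0,"wy": 0,"wz": 0,"grip": 40},{"tx": 0,"ty": 0,"tz": -40,"wx": 0,"wy": 0,"wz": 0,"grip": 40},{"tx": 0,"ty": 0,"tz": -20,"wx": 0,"wy": 0,"wz": 0,"grip": 40},{"tx": 0,"ty": 0,"tz": -8,"wx": 0,"wy": 0,"wz": 0,"grip": 40},{"tx": 0,"ty": 0,"tz": 0,"wx": 0,"wy": 0,"wz": 0,"grip": 10},{"tx": 0,"ty": 0,"tz": 0,"wx": 0,"wy": 0,"wz": 0,"grip": 10}], "force": 12}}

```text
clock: 13.45
ee_pos: [609.5, 77.1, 21.1]
eef_rot: [-0.707, 0.0, 0.0, 0.707]
force: [0.7, 0.1, -0.4]
width: 31.0
```

Emit:
{"op": "carry_out", "data": {"series": [{"tx": 0,"ty": 0,"tz": 0,"wx": 0,"wy": 0,"wz": 0,"grip": 10},{"tx": 0,"ty": 0,"tz": 0,"wx": 0,"wy": 0,"wz": 0,"grip": 10},{"tx": 0,"ty": 0,"tz": 0,"wx": 0,"wy": 0,"wz": 0,"grip": 10}]}}

```text
clock: 13.75
ee_pos: [610.0, 77.1, 21.7]
eef_rot: [-0.707, -0.0, 0.0, 0.707]
force: [-0.3, -0.2, -0.7]
width: 18.3
```

Emit:
{"op": "carry_out", "data": {"series": [{"tx": 0,"ty": 0,"tz": 30,"wx": 0,"wy": 0,"wz": 0,"grip": 10},{"tx": 0,"ty": 0,"tz": 30,"wx": 0,"wy": 0,"wz": 0,"grip": 10},{"tx": 1,"ty": -29,"tz": 0,"wx": 0,"wy": 0,"wz": 0,"grip": 10},{"tx": 1,"ty": -29,"tz": 0,"wx": 0,"wy": 0,"wz": 0,"grip": 10},{"tx": 0,"ty": -29,"tz": 0,"wx": 0,"wy": 0,"wz": 0,"grip": 10},{"tx": 0,"ty": 0,"tz": -11,"wx": 0,"wy": 0,"wz": 0,"grip": 10},{"tx": 0,"ty": 0,"tz": 0,"wx": 0,"wy": 0,"wz": 0,"grip": 10},{"tx": 0,"ty": 0,"tz": 0,"wx": 0,"wy": 0,"wz": 0,"grip": 40},{"tx": 0,"ty": 0,"tz": 0,"wx": 0,"wy": 0,"wz": 0,"grip": 40},{"tx": 0,"ty": 0,"tz": 0,"wx": 0,"wy": 0,"wz": 0,"grip": 40}]}}

```text
clock: 14.75
ee_pos: [612.3, -8.4, 71.0]
eef_rot: [-0.707, -0.001, 0.001, 0.707]
force: [-0.8, -0.1, -0.6]
width: 34.6
```

Emit:
{"op": "carry_out", "data": {"series": [{"tx": 0,"ty": 0,"tz": 40,"wx": 0,"wy": 0,"wz": 0,"grip": 40},{"tx": 0,"ty": 0,"tz": 40,"wx": 0,"wy": 0,"wz": 0,"grip": 40},{"tx": -20,"ty": 20,"tz": 30,"wx": 0,"wy": 0,"wz": 0,"grip": 40},{"tx": -20,"ty": 10,"tz": 20,"wx": 0,"wy": 0,"wz": 0,"grip": 40},{"tx": 0,"ty": 0,"tz": 0,"wx": 0,"wy": 0,"wz": 0,"grip": 40},{"tx": 0,"ty": 0,"tz": 0,"wx": 0,"wy": 0,"wz": 0,"grip": 40}]}}

```text
clock: 15.35
ee_pos: [572.3, 20.6, 201.4]
eef_rot: [0.707, 0.001, 0.0, -0.707]
force: [1.2, -0.4, -0.5]
width: 39.7
```

```bash
python3 - <<'E'
from h import *
st(); drums('wrist','scene')
E
```

```text
t 15.35 pos [572.3  20.6 201.4] F [ 1.22 -0.43 -0.49] w 39.7 jaw yaw 90.09 appr [ 0.002 -0.001 -1.   ]
wrist drum px [280 113] [502.3  58. ] [16.6 17. ] 15.5
wrist drum px [218 186] [583.8 -17.1] [17.7 13.3] 20.3
wrist drum px [227 201] [614.9  -6.6] [21.2 18.2] 20.1
scene drum px [275 173] [505.1  56.1] [15.7 12. ] 15.1
scene drum px [244 189] [581.6 -16.6] [13.4 26.3] 20.2
```

Emit:
{"op": "carry_out", "data": {"series": [{"tx": -35,"ty": 19,"tz": 0,"wx": 0,"wy": 0,"wz": 0,"grip": 40},{"tx": -35,"ty": 18,"tz": 0,"wx": 0,"wy": 0,"wz": 0,"grip": 40},{"tx": 0,"ty": 0,"tz": -40,"wx": 0,"wy": 0,"wz": 0,"grip": 40},{"tx": 0,"ty": 0,"tz": -40,"wx": 0,"wy": 0,"wz": 0,"grip": 40},{"tx": 0,"ty": 0,"tz": -40,"wx": 0,"wy": 0,"wz": 0,"grip": 40},{"tx": 0,"ty": 0,"tz": -35,"wx": 0,"wy": 0,"wz": 0,"grip": 40},{"tx": 0,"ty": 0,"tz": -16,"wx": 0,"wy": 0,"wz": 0,"grip": 40},{"tx": 0,"ty": 0,"tz": -8,"wx": 0,"wy": 0,"wz": 0,"grip": 40},{"tx": 0,"ty": 0,"tz": 0,"wx": 0,"wy": 0,"wz": 0,"grip": 10},{"tx": 0,"ty": 0,"tz": 0,"wx": 0,"wy": 0,"wz": 0,"grip": 10}]}}

```text
clock: 16.45
ee_pos: [502.5, 57.0, 21.4]
eef_rot: [-0.707, 0.0, -0.0, 0.707]
force: [0.1, 0.3, -0.4]
width: 30.6
```

Emit:
{"op": "carry_out", "data": {"series": [{"tx": 0,"ty": 0,"tz": 0,"wx": 0,"wy": 0,"wz": 0,"grip": 10},{"tx": 0,"ty": 0,"tz": 0,"wx": 0,"wy": 0,"wz": 0,"grip": 10},{"tx": 0,"ty": 0,"tz": 0,"wx": 0,"wy": 0,"wz": 0,"grip": 10}]}}

```text
clock: 16.75
ee_pos: [502.2, 57.1, 21.8]
eef_rot: [-0.707, -0.0, -0.0, 0.707]
force: [0.4, -0.2, 0.3]
width: 18.2
```

Emit:
{"op": "carry_out", "data": {"series": [{"tx": 0,"ty": 0,"tz": 30,"wx": 0,"wy": 0,"wz": 0,"grip": 10},{"tx": 0,"ty": 0,"tz": 30,"wx": 0,"wy": 0,"wz": 0,"grip": 10},{"tx": 29,"ty": -19,"tz": 0,"wx": 0,"wy": 0,"wz": 0,"grip": 10},{"tx": 29,"ty": -19,"tz": 0,"wx": 0,"wy": 0,"wz": 0,"grip": 10},{"tx": 28,"ty": -18,"tz": 0,"wx": 0,"wy": 0,"wz": 0,"grip": 10},{"tx": 0,"ty": 0,"tz": -11,"wx": 0,"wy": 0,"wz": 0,"grip": 10},{"tx": 0,"ty": 0,"tz": 0,"wx": 0,"wy": 0,"wz": 0,"grip": 10},{"tx": 0,"ty": 0,"tz": 0,"wx": 0,"wy": 0,"wz": 0,"grip": 40},{"tx": 0,"ty": 0,"tz": 0,"wx": 0,"wy": 0,"wz": 0,"grip": 40},{"tx": 0,"ty": 0,"tz": 0,"wx": 0,"wy": 0,"wz": 0,"grip": 40}]}}

```text
clock: 17.75
ee_pos: [587.7, 2.0, 71.2]
eef_rot: [-0.707, -0.001, 0.0, 0.707]
force: [-0.2, -0.5, -0.1]
width: 34.4
```

Emit:
{"op": "carry_out", "data": {"series": [{"tx": 0,"ty": 0,"tz": 40,"wx": 0,"wy": 0,"wz": 0,"grip": 80},{"tx": 0,"ty": 0,"tz": 40,"wx": 0,"wy": 0,"wz": 0,"grip": 80},{"tx": -20,"ty": -20,"tz": 20,"wx": 0,"wy": 0,"wz": 0,"grip": 80},{"tx": -20,"ty": -20,"tz": 20,"wx": 0,"wy": 0,"wz": 0,"grip": 80},{"tx": 0,"ty": 0,"tz": 0,"wx": 0,"wy": 0,"wz": 0,"grip": 80},{"tx": 0,"ty": 0,"tz": 0,"wx": 0,"wy": 0,"wz": 0,"grip": 80}]}}

```text
clock: 18.35
ee_pos: [548.1, -38.9, 191.6]
eef_rot: [0.707, 0.001, 0.001, -0.707]
force: [-1.0, 0.3, -0.8]
width: 77.0
```

```bash
python3 - <<'E'
from h import *
st(); drums('wrist'); p,d,c,P=blobs('wrist',40,52,(500,700),(-100,100),f='w3'); blobs('wrist',22,36,(430,560),(-150,0))
shot('scene','c2')
cv2.imwrite('pics/w3c.png',cv2.resize(p[:, :, ::-1],None,fx=1.5,fy=1.5))
E
```

```text
t 18.35 pos [548.1 -38.9 191.6] F [-0.96  0.26 -0.81] w 77.0 jaw yaw 89.97 appr [ 0.002 -0.    -1.   ]
wrist drum px [265 208] [599.7  -7. ] [39.1 44.7] 20.2
wrist [260, 205, 43, 49, 572] (array([598.1,  -9.7]), array([58.2, 47.6]), 0.3) [41.5 45.8 47.3]
wrist [198, 100, 57, 66, 3587] (array([490. , -69.9]), array([69.6, 59.8]), 0.0) [29.  30.2 31.4]
```

View pics/w3c.png

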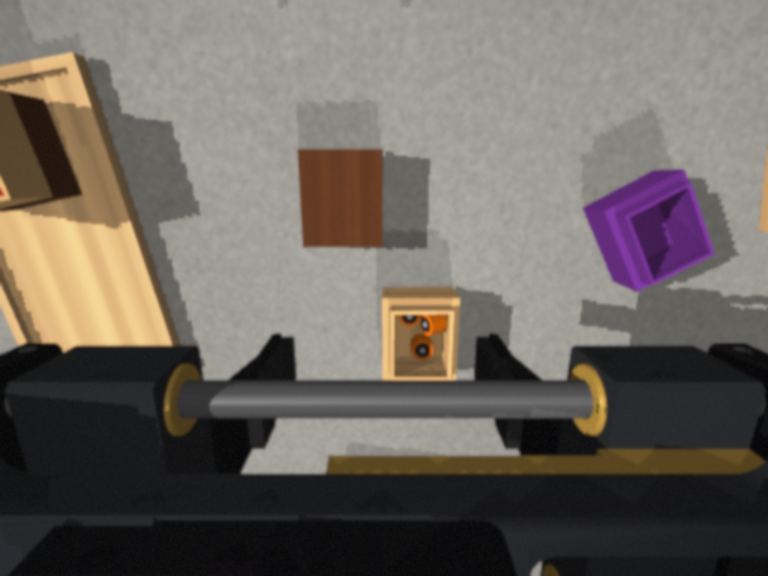

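Three drums lie low inside the box (view px 425,335); the lid is at (340,200). Now to fetch the lid.

Emit:
{"op": "carry_out", "data": {"series": [{"tx": -29,"ty": -16,"tz": 0,"wx": 0,"wy": 0,"wz": 0,"grip": 80},{"tx": -29,"ty": -15,"tz": 0,"wx": 0,"wy": 0,"wz": 0,"grip": 80},{"tx": 0,"ty": 0,"tz": -40,"wx": 0,"wy": 0,"wz": 0,"grip": 80},{"tx": 0,"ty": 0,"tz": -40,"wx": 0,"wy": 0,"wz": 0,"grip": 80},{"tx": 0,"ty": 0,"tz": -40,"wx": 0,"wy": 0,"wz": 0,"grip": 80},{"tx": 0,"ty": 0,"tz": -30,"wx": 0,"wy": 0,"wz": 0,"grip": 80},{"tx": 0,"ty": 0,"tz": -13,"wx": 0,"wy": 0,"wz": 0,"grip": 80},{"tx": 0,"ty": 0,"tz": -5,"wx": 0,"wy": 0,"wz": 0,"grip": 80},{"tx": 0,"ty": 0,"tz": 0,"wx": 0,"wy": 0,"wz": 0,"grip": 55},{"tx": 0,"ty": 0,"tz": 0,"wx": 0,"wy": 0,"wz": 0,"grip": 55}], "force": 15}}

```text
clock: 19.55
ee_pos: [491.4, -69.8, 24.0]
eef_rot: [0.707, 0.001, 0.001, -0.707]
force: [0.2, 0.2, 0.0]
width: 70.9
```

Emit:
{"op": "carry_out", "data": {"series": [{"tx": 0,"ty": 0,"tz": 0,"wx": 0,"wy": 0,"wz": 0,"grip": 55},{"tx": 0,"ty": 0,"tz": 0,"wx": 0,"wy": 0,"wz": 0,"grip": 55},{"tx": 0,"ty": 0,"tz": 0,"wx": 0,"wy": 0,"wz": 0,"grip": 55},{"tx": 0,"ty": 0,"tz": 25,"wx": 0,"wy": 0,"wz": 0,"grip": 55},{"tx": 0,"ty": 0,"tz": 25,"wx": 0,"wy": 0,"wz": 0,"grip": 55},{"tx": 0,"ty": 0,"tz": 25,"wx": 0,"wy": 0,"wz": 0,"grip": 55},{"tx": 0,"ty": 0,"tz": 0,"wx": 0,"wy": 0,"wz": 0,"grip": 55},{"tx": 0,"ty": 0,"tz": 0,"wx": 0,"wy": 0,"wz": 0,"grip": 55}]}}

```text
clock: 20.35
ee_pos: [490.1, -69.9, 97.9]
eef_rot: [0.707, 0.0, 0.0, -0.707]
force: [-0.2, -0.6, -1.3]
width: 60.2
```

```bash
python3 - <<'E'
from h import *
st(); blobs('wrist',95,112,(400,600),(-150,50)); blobs('wrist',40,52,(560,700),(-100,100));st()
E
```

```text
t 20.35 pos [490.1 -69.9  97.9] F [-0.17 -0.55 -1.28] w 60.2 jaw yaw 90.0 appr [ 0.001 -0.    -1.   ]
wrist [180, 188, 155, 66, 7726] (array([470.9, -69.9]), array([36.4, 81.4]), 0.2) [100.6 104.  105.3]
wrist [205, 279, 104, 25, 2553] (array([513.3, -69.8]), array([18.7, 60.3]), 0.5) [103.1 104.  105. ]
t 20.45 pos [489.  -69.8  96.5] F [-0.34 -0.03 -1.4 ] w 59.8 jaw yaw 90.01 appr [-0.002  0.    -1.   ]
```

Emit:
{"op": "carry_out", "data": {"series": [{"tx": 27.5,"ty": 15,"tz": 0,"wx": 0,"wy": 0,"wz": 0,"grip": 55},{"tx": 27.5,"ty": 15,"tz": 0,"wx": 0,"wy": 0,"wz": 0,"grip": 55},{"tx": 27.5,"ty": 15,"tz": 0,"wx": 0,"wy": 0,"wz": 0,"grip": 55},{"tx": 27.5,"ty": 15,"tz": 0,"wx": 0,"wy": 0,"wz": 0,"grip": 55},{"tx": 0,"ty": 0,"tz": 0,"wx": 0,"wy": 0,"wz": 0,"grip": 55},{"tx": 0,"ty": 0,"tz": -20,"wx": 0,"wy": 0,"wz": 0,"grip": 55},{"tx": 0,"ty": 0,"tz": -8,"wx": 0,"wy": 0,"wz": 0,"grip": 55},{"tx": 0,"ty": 0,"tz": -4,"wx": 0,"wy": 0,"wz": 0,"grip": 55},{"tx": 0,"ty": 0,"tz": -4,"wx": 0,"wy": 0,"wz": 0,"grip": 55},{"tx": 0,"ty": 0,"tz": 0,"wx": 0,"wy": 0,"wz": 0,"grip": 55}]}}

```text
clock: 21.45
ee_pos: [599.5, -10.1, 61.4]
eef_rot: [0.707, -0.0, -0.0, -0.707]
force: [0.6, -0.5, -1.3]
width: 59.4
```

Emit:
{"op": "carry_out", "data": {"series": [{"tx": 0,"ty": 0,"tz": -2,"wx": 0,"wy": 0,"wz": 0,"grip": 55},{"tx": 0,"ty": 0,"tz": -2,"wx": 0,"wy": 0,"wz": 0,"grip": 55},{"tx": 0,"ty": 0,"tz": -1,"wx": 0,"wy": 0,"wz": 0,"grip": 55},{"tx": 0,"ty": 0,"tz": 0,"wx": 0,"wy": 0,"wz": 0,"grip": 55},{"tx": 0,"ty": 0,"tz": 0,"wx": 0,"wy": 0,"wz": 0,"grip": 55}]}}

```text
clock: 21.95
ee_pos: [600.4, -9.9, 58.0]
eef_rot: [0.707, 0.0, 0.0, -0.707]
force: [-2.6, -0.2, 5.6]
width: 59.7
```

```bash
python3 - <<'E'
from h import *
st(); blobs('wrist',55,75,(540,700),(-100,100));p,d,c,P=blobs('side',57,70,(500,700),(-100,100),f='s4');st()
cv2.imwrite('pics/s4c.png',cv2.resize(p[130:230,200:320,::-1],None,fx=4,fy=4))
E
```

```text
t 21.95 pos [600.4  -9.9  58. ] F [-2.6  -0.15  5.6 ] w 59.7 jaw yaw 90.0 appr [ 0.001 -0.    -1.   ]
wrist [177, 188, 160, 66, 7853] (array([581.3,  -9.7]), array([36.4, 82.3]), 0.1) [60.6 64.2 65.8]
wrist [205, 279, 104, 25, 2552] (array([623.5,  -9.7]), array([60.3, 18.1]), 89.9) [63.3 64.2 65.1]
side [234, 168, 37, 21, 321] (array([596.8,  -8.6]), array([79.4, 70. ]), 89.3) [58.  64.5 66.5]
t 22.05 pos [600.4  -9.9  58. ] F [-2.03 -0.98  6.07] w 59.9 jaw yaw 90.01 appr [ 0.001 -0.    -1.   ]
```

View pics/s4c.png

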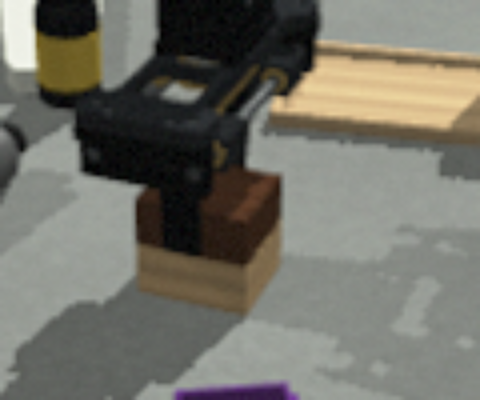

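The lid top is at 64.2 mm, as before, with a firm contact force, so it is fully seated. Now I regrip at the seam with the tool tilted 20° and quarter-turn the box in the air.

Emit:
{"op": "carry_out", "data": {"series": [{"tx": 0,"ty": 0,"tz": 0,"wx": 0,"wy": 0,"wz": 0,"grip": 82},{"tx": 0,"ty": 0,"tz": 0,"wx": 0,"wy": 0,"wz": 0,"grip": 82},{"tx": 0,"ty": 0,"tz": 0,"wx": 0,"wy": 0,"wz": 0,"grip": 82},{"tx": -1,"ty": 0,"tz": 0,"wx": 0,"wy": 0.117,"wz": 0,"grip": 82},{"tx": -1,"ty": 0,"tz": 0,"wx": 0,"wy": 0.117,"wz": 0,"grip": 82},{"tx": 0,"ty": 0,"tz": -5,"wx": 0,"wy": 0.116,"wz": 0,"grip": 82},{"tx": 0,"ty": 0,"tz": -10,"wx": 0,"wy": 0,"wz": 0,"grip": 82},{"tx": 0,"ty": 0,"tz": -6,"wx": 0,"wy": 0,"wz": 0,"grip": 82},{"tx": 0,"ty": 0,"tz": 0,"wx": 0,"wy": 0,"wz": 0,"grip": 82},{"tx": 0,"ty": 0,"tz": 0,"wx": 0,"wy": 0,"wz": 0,"grip": 82}], "force": 50}}

```text
clock: 23.05
ee_pos: [597.5, -9.9, 36.5]
eef_rot: [0.696, -0.123, -0.123, -0.696]
force: [-0.5, 0.4, 0.7]
width: 81.5
```

```bash
python3 - <<'E'
from h import *
s=st(); print(s['joint_positions'].round(2)); blobs('wrist',55,75,(540,700),(-100,100))
E
```

```text
t 23.05 pos [597.5  -9.9  36.5] F [-0.45  0.36  0.67] w 81.5 jaw yaw 90.02 appr [-0.342 -0.    -0.94 ]
[ 0.2   0.65 -0.31  1.47  0.16  1.4   1.43]
wrist [195, 189, 124, 65, 7953] (array([579.5,  -9.8]), array([31.5, 60.4]), 0.0) [63.1 64.1 65.1]
wrist [148, 246, 30, 8, 144] (array([594.4, -57. ]), array([13.4,  3.1]), 86.9) [55.4 58.  61.3]
wrist [336, 246, 30, 8, 144] (array([594.3,  37.5]), array([ 3. , 13.1]), 3.0) [55.3 57.8 61.3]
wrist [151, 279, 27, 37, 612] (array([613.5, -53.2]), array([ 5.8, 17.1]), 88.1) [58.8 65.2 74.1]
wrist [194, 279, 126, 37, 3491] (array([615.5,  -9.8]), array([17.6, 60.3]), 0.6) [63.1 64.1 65.2]
wrist [336, 279, 26, 25, 524] (array([611.9,  33.7]), array([ 5.9, 14.1]), 88.4) [57.9 64.5 73.5]
```

Emit:
{"op": "carry_out", "data": {"series": [{"tx": 0,"ty": 0,"tz": 0,"wx": 0,"wy": 0,"wz": 0,"grip": 50},{"tx": 0,"ty": 0,"tz": 0,"wx": 0,"wy": 0,"wz": 0,"grip": 50},{"tx": 0,"ty": 0,"tz": 0,"wx": 0,"wy": 0,"wz": 0,"grip": 50},{"tx": 0,"ty": 0,"tz": 0,"wx": 0,"wy": 0,"wz": 0,"grip": 50},{"tx": 0,"ty": 0,"tz": 0,"wx": 0,"wy": 0,"wz": 0,"grip": 50},{"tx": 0,"ty": 0,"tz": 10,"wx": 0,"wy": 0,"wz": 0,"grip": 50},{"tx": 0,"ty": 0,"tz": 20,"wx": 0,"wy": 0,"wz": 0,"grip": 50},{"tx": 0,"ty": 0,"tz": 30,"wx": 0,"wy": 0,"wz": 0,"grip": 50},{"tx": 0,"ty": 0,"tz": 20,"wx": 0,"wy": 0,"wz": 0,"grip": 50},{"tx": 0,"ty": 0,"tz": 0,"wx": 0,"wy": 0,"wz": 0,"grip": 50}], "force": 50}}

```text
clock: 24.1
ee_pos: [600.0, -9.6, 119.0]
eef_rot: [-0.697, 0.121, 0.121, 0.697]
force: [0.4, -0.6, -2.1]
width: 59.5
```

Emit:
{"op": "carry_out", "data": {"series": [{"tx": 0,"ty": 0,"tz": 0,"wx": 0,"wy": -0.098,"wz": 0,"grip": 50},{"tx": 0,"ty": 0,"tz": 0,"wx": 0,"wy": -0.098,"wz": 0,"grip": 50},{"tx": 0,"ty": 0,"tz": 0,"wx": 0,"wy": -0.098,"wz": 0,"grip": 50},{"tx": 0,"ty": 0,"tz": 0,"wx": 0,"wy": -0.098,"wz": 0,"grip": 50},{"tx": 0,"ty": 0,"tz": 0,"wx": 0,"wy": -0.098,"wz": 0,"grip": 50},{"tx": 0,"ty": 0,"tz": 0,"wx": 0,"wy": -0.098,"wz": 0,"grip": 50},{"tx": 0,"ty": 0,"tz": 0,"wx": 0,"wy": -0.098,"wz": 0,"grip": 50},{"tx": 0,"ty": 0,"tz": 0,"wx": 0,"wy": -0.098,"wz": 0,"grip": 50}]}}

```text
clock: 24.9
ee_pos: [596.6, -9.9, 114.4]
eef_rot: [0.69, 0.153, 0.153, -0.69]
force: [-0.5, -0.1, -2.1]
width: 59.8
```

```bash
python3 - <<'E'
from h import *
s=st(); print(s['joint_positions'].round(2))
p,d,c=shot('side','s5'); cv2.imwrite('pics/s5c.png',cv2.resize(p[40:240,130:370,::-1],None,fx=2.5,fy=2.5))
E
```

```text
t 24.9 pos [596.6  -9.9 114.4] F [-0.49 -0.13 -2.07] w 59.8 jaw yaw 90.01 appr [ 0.422 -0.    -0.907]
[ 0.33  0.06 -0.37  2.1   0.08  0.55  1.48]
```

View pics/s5c.png

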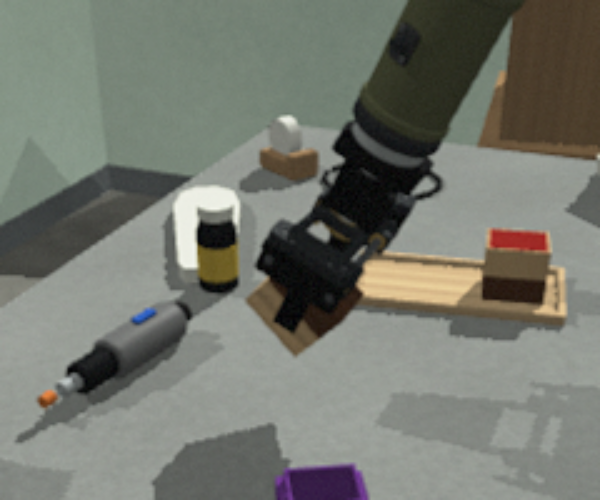

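```bash
cat > k.py <<'E'
from h import *
from scipy.optimize import least_squares
def fk(q,L):
    h,L1,L2,L3,a=L; T=np.eye(4)
    def tr(v): M=np.eye(4); M[:3,3]=v; return M
    def ro(ax,t): M=np.eye(4); M[:3,:3]=Ro.from_euler(ax,t).as_matrix(); return M
    for M in (ro('z',q[0]),tr([0,0,h]),ro('y',q[1]),ro('z',q[2]),tr([a,0,L1]),ro('y',q[3]),tr([-a,0,0]),ro('z',q[4]),tr([0,0,L2]),ro('y',q[5]),ro('z',q[6]),tr([0,0,L3])): T=T@M
    return T
D=[([.01411555,.32181042,-.07008799,1.45169587,.02257032,1.37079393,-.05689937],[649.5,0,240.5]),([.2,.65,-.31,1.47,.16,1.4,1.43],[597.5,-9.9,36.5]),([.33,.06,-.37,2.1,.08,.55,1.48],[596.6,-9.9,114.4])]
E
python3 - <<'E'
from k import *
f=least_squares(lambda L:np.concatenate([fk(q,L)[:3,3]-p for q,p in D]),[350,400,400,200,0]); print(f.x.round(1),f.fun.round(1)); L=f.x; np.save('L.npy',L)
lo=np.array([-2.86,-.3,-1.38,.06,-1.56,.09,-2.69])+.03; hi=np.array([2.86,2.09,1.24,2.45,4.7,2.05,2.69])-.03
Lz=fk(np.zeros(7),L); print(fk(D[2][0],L)[:3,:3].round(2))
best=[]
for el in range(-150,-5,10):
    e=np.radians(el); row=[]
    for x in range(450,860,40):
        ok=9e9
        for z in (38,):
            a=np.array([np.cos(e),0,np.sin(e)]); 
            def g(q):
                T=fk(q,L); return np.concatenate([(T[:3,3]-[x,0,z])/10,3*(T[:3,2]-a), [3*T[1,0]*0]])
            for s in ([0,.3,0,1.6,0,1,1.5],[0,0.,-.5,2.1,0,.5,1.5]):
                o=least_squares(g,np.clip(s,lo+.01,hi-.01),bounds=(lo,hi),max_nfev=60); ok=min(ok,o.cost)
        row.append('+' if ok<.02 else '.')
    print(el,''.join(row))
E
```

```text
[249.1 521.2 519.7 388.  -19.7] [  0.3 -25.7  -2.3  -0.2   2.5   1.1  -0.6  -0.3   1.2]
[[ 0.    0.91  0.42]
 [ 1.   -0.    0.01]
 [ 0.01  0.42 -0.91]]
-150 +++........
-140 ++++++.....
-130 ++++++++...
-120 ++++++++++.
-110 +++++++++++
-100 +++++++++++
-90 +++++++++++
-80 +++++++++++
-70 +++++++++++
-60 .++++++++++
-50 ...++++++++
-40 ....+++...+
-30 ......+....
-20 ......+....
-10 ......+....
```

Emit:
{"op": "carry_out", "data": {"series": [{"tx": 30,"ty": 0,"tz": 0,"wx": 0,"wy": 0,"wz": 0,"grip": 50},{"tx": 30,"ty": 0,"tz": 0,"wx": 0,"wy": 0,"wz": 0,"grip": 50},{"tx": 23,"ty": 0,"tz": 0,"wx": 0,"wy": -0.06,"wz": 0,"grip": 50},{"tx": 0,"ty": 0,"tz": 0,"wx": 0,"wy": -0.1,"wz": 0,"grip": 50},{"tx": 0,"ty": 0,"tz": 0,"wx": 0,"wy": -0.1,"wz": 0,"grip": 50},{"tx": 0,"ty": 0,"tz": 0,"wx": 0,"wy": -0.1,"wz": 0,"grip": 50},{"tx": 0,"ty": 0,"tz": 0,"wx": 0,"wy": -0.1,"wz": 0,"grip": 50},{"tx": 0,"ty": 0,"tz": 0,"wx": 0,"wy": -0.1,"wz": 0,"grip": 50},{"tx": 0,"ty": 0,"tz": 0,"wx": 0,"wy": -0.1,"wz": 0,"grip": 50},{"tx": 0,"ty": 0,"tz": 0,"wx": 0,"wy": -0.1,"wz": 0,"grip": 50}]}}

```text
clock: 25.95
ee_pos: [681.8, -41.3, 113.5]
eef_rot: [0.681, 0.258, 0.285, -0.624]
force: [0.7, 0.7, -2.7]
width: 59.7
```

Emit:
{"op": "carry_out", "data": {"series": [{"tx": 0,"ty": 0,"tz": 0,"wx": 0,"wy": 0,"wz": 0,"grip": 50},{"tx": 0,"ty": 0,"tz": 0,"wx": 0,"wy": 0,"wz": 0,"grip": 50},{"tx": 0,"ty": 0,"tz": 0,"wx": 0,"wy": 0,"wz": 0,"grip": 50}]}}

```text
clock: 26.25
ee_pos: [682.1, -40.2, 114.5]
eef_rot: [0.68, 0.258, 0.285, -0.624]
force: [0.1, 0.2, -2.4]
width: 59.4
```

```bash
python3 - <<'E'
from h import *
s=st(); print(s['joint_positions'].round(2)); M=Ro.from_quat(s['eef_rot']).as_matrix(); print('elev',np.degrees(np.arcsin(M[2,1])).round(2))
E
```

```text
t 26.25 pos [682.1 -40.2 114.5] F [ 0.11  0.19 -2.42] w 59.4 jaw yaw 86.3 appr [ 0.707 -0.087 -0.702]
[ 0.27  0.15 -0.32  2.19  1.42  0.16  0.15]
elev -44.6
```

```bash
cat >> k.py <<'E'
L=np.load('L.npy')
lo=np.array([-2.86,-.3,-1.38,.06,-1.56,.09,-2.69])+.02; hi=np.array([2.86,2.09,1.24,2.45,4.7,2.05,2.69])-.02
def tgt(el,jy,az):  # approach elev/azimuth deg
    e,z=np.radians([el,az]); a=np.array([np.cos(e)*np.cos(z),np.cos(e)*np.sin(z),np.sin(e)]); return a
s=r.sense(); M0=Ro.from_quat(s['eef_rot']).as_matrix(); F0=fk(s['joint_positions'],L); C=F0[:3,:3].T@M0  # flange->tool const
def ik(p,R,q0):
    def g(q):
        T=fk(q,L); return np.concatenate([(T[:3,3]-p)/50, 2*Ro.from_matrix(T[:3,:3]@C@R.T).as_rotvec(), .02*(q-q0)])
    o=least_squares(g,np.clip(q0,lo+1e-3,hi-1e-3),bounds=(lo,hi)); T=fk(o.x,L)
    return o.x,np.linalg.norm(T[:3,3]-p),np.degrees(np.linalg.norm(Ro.from_matrix(T[:3,:3]@C@R.T).as_rotvec()))
def Rt(a,j):
    a=np.array(a,float); a/=np.linalg.norm(a); j=np.array(j,float); j-=a*(a@j); j/=np.linalg.norm(j)
    return np.stack([np.cross(a,j),a,j],1)
E
python3 - <<'E'
from k import *
print(C.round(2)); e=np.radians
P1=np.array([600,-60,110.])
for sgn in(-1,1):
  for az1 in (-1,1):
    q=s['joint_positions'].copy(); print('turn',sgn)
    for k in range(0,101,10):
        f=k/100; az=e(90*sgn*f); el=e(-44.6 if az1<0 else -44.6+24.6*f); a=[np.cos(el)*np.cos(az),np.cos(el)*np.sin(az),np.sin(el)]; j=[-np.sin(az),np.cos(az),0]
        q,dp,dr=ik(s['ee_pos']+f*(P1-s['ee_pos']),Rt(a,j),q)
        if k%20==0: print(k,q.round(2),dp.round(1),dr.round(1))
E
```

```text
[[-0.01 -0.17  0.98]
 [ 1.   -0.    0.01]
 [-0.    0.98  0.17]]
turn -1
0 [ 0.11  0.19 -0.4   2.18  1.51  0.42 -0.1 ] 0.0 0.0
20 [ 0.7   0.16 -0.81  2.26  1.93  0.11 -0.14] 0.0 0.0
40 [ 1.33  0.43 -1.36  2.23  0.42  0.11  1.87] 0.3 1.2
60 [ 1.39  0.59 -1.36  2.13 -0.04  0.35  2.67] 2.1 2.7
80 [ 1.31  0.73 -1.36  1.96  0.16  0.69  2.67] 4.6 10.0
100 [ 1.19  0.84 -1.36  1.8   0.28  0.99  2.67] 5.9 19.0
turn -1
0 [ 0.11  0.19 -0.4   2.18  1.51  0.42 -0.1 ] 0.0 0.0
20 [ 0.87  0.22 -0.99  2.32  2.57  0.23 -0.74] 0.0 0.0
40 [ 1.39  0.6  -1.36  2.33  3.23  0.15 -0.8 ] 0.0 0.0
60 [ 0.36  0.34  0.08  2.23  4.68  0.96 -2.16] 0.1 0.2
80 [-0.21  0.72  0.89  2.04  4.68  1.68 -2.09] 0.0 0.0
100 [-0.23  0.96  1.01  1.87  4.68  2.03 -1.98] 1.9 4.0
turn 1
0 [ 0.11  0.19 -0.4   2.18  1.51  0.42 -0.1 ] 0.0 0.0
20 [-0.02  0.27 -0.45  2.09  1.32  0.79 -0.25] 0.0 0.0
40 [-0.13  0.39 -0.45  1.95  1.17  1.1  -0.4 ] 0.0 0.0
60 [-0.2   0.51 -0.43  1.78  1.03  1.34 -0.54] 0.0 0.0
80 [-0.23  0.61 -0.39  1.6   0.89  1.54 -0.68] 0.0 0.0
100 [-0.23  0.7  -0.34  1.44  0.74  1.7  -0.82] 0.0 0.0
turn 1
0 [ 0.11  0.19 -0.4   2.18  1.51  0.42 -0.1 ] 0.0 0.0
20 [-0.06  0.29 -0.44  2.14  1.48  0.83 -0.44] 0.0 0.0
40 [-0.22  0.45 -0.43  2.    1.36  1.19 -0.65] 0.0 0.0
60 [-0.33  0.61 -0.39  1.81  1.22  1.49 -0.79] 0.0 0.0
80 [-0.38  0.77 -0.33  1.58  1.08  1.73 -0.89] 0.0 0.0
100 [-0.39  0.92 -0.27  1.35  0.94  1.96 -0.97] 0.0 0.0
```

```bash
python3 - <<'E'
from k import *
import itertools
q=s['joint_positions']; print(q.round(3), s['ee_pos'])
M1=Ro.from_quat([0.50050039,-0.50045897,0.49953393,-0.49950579]).as_matrix()
for sg in itertools.product([1,-1],repeat=3):
    S=np.array([1,1,sg[0],1,sg[1],1,sg[2]])
    C1=fk(S*np.array(D[0][0]),L)[:3,:3].T@M1; T=fk(S*q,L)
    print(sg,T[:3,3].round(0),np.degrees(np.linalg.norm(Ro.from_matrix(T[:3,:3]@C1@M0.T).as_rotvec())).round(1))
E
```

```text
[ 0.274  0.149 -0.325  2.187  1.415  0.156  0.153] [682.11314685 -40.1932966  114.46726327]
(1, 1, 1) [692.  21. 124.] 179.5
(1, 1, -1) [692.  21. 124.] 155.6
(1, -1, 1) [686. -98. 130.] 19.6
(1, -1, -1) [686. -98. 130.] 10.1
(-1, 1, 1) [535. 441. 130.] 163.9
(-1, 1, -1) [535. 441. 130.] 141.4
(-1, -1, 1) [602. 343. 124.] 22.4
(-1, -1, -1) [602. 343. 124.] 30.2
```

```bash
python3 - <<'E'
import k; from k import *
S=np.array([1,1,1,1,-1,1,-1]); f0=k.fk
M1=Ro.from_quat([0.50050039,-0.50045897,0.49953393,-0.49950579]).as_matrix()
k.fk=lambda q,L:f0(S*np.asarray(q),L)
k.C=k.fk(D[0][0],L)[:3,:3].T@M1
for q,R in ((D[1][0],[0.696,-0.123,-0.123,-0.696]),(D[2][0],[.69,.153,.153,-.69])):
    print('chk',np.degrees(np.linalg.norm(Ro.from_matrix(k.fk(q,L)[:3,:3]@k.C@Ro.from_quat(R).as_matrix().T).as_rotvec())).round(1))
e=np.radians; P1=np.array([600,-60,110.])
for sgn in(-1,1):
    q=s['joint_positions'].copy(); print('turn',sgn)
    for kk in range(0,101,10):
        f=kk/100; az=e(90*sgn*f); el=e(-44.6+24.6*f); a=[np.cos(el)*np.cos(az),np.cos(el)*np.sin(az),np.sin(el)]; j=[-np.sin(az),np.cos(az),0]
        q,dp,dr=k.ik(s['ee_pos']+f*(P1-s['ee_pos']),Rt(a,j),q)
        if kk%20==0: print(kk,q.round(2),dp.round(1),dr.round(1))
E
```

```text
chk 19.4
chk 6.0
turn -1
0 [-0.98  0.24  0.95  2.24  2.23  0.13 -0.6 ] 0.0 0.1
20 [-0.75  0.28  0.97  2.3   1.98  0.6  -0.72] 0.0 0.0
40 [-0.46  0.44  0.93  2.24  1.79  1.11 -0.87] 0.0 0.0
60 [-0.22  0.61  0.85  2.09  1.62  1.49 -1.02] 0.0 0.0
80 [-0.07  0.77  0.76  1.88  1.47  1.77 -1.13] 0.0 0.0
100 [-0.    0.91  0.68  1.65  1.33  1.98 -1.21] 0.0 0.0
turn 1
0 [-0.98  0.24  0.95  2.24  2.23  0.13 -0.6 ] 0.0 0.1
20 [-1.42  0.47  1.22  2.26  4.31  0.13 -2.15] 0.1 0.2
40 [-0.01  0.41 -0.62  2.16  4.68  1.11 -2.45] 0.0 0.1
60 [ 0.11  0.77 -0.98  1.97  4.68  1.72 -2.31] 0.0 0.0
80 [ 0.07  0.97 -1.05  1.82  4.68  2.03 -2.17] 2.2 5.1
100 [ 0.05  0.97 -1.02  1.85  4.68  2.03 -2.03] 10.6 23.5
```

```bash
cat > fit.py <<'E'
import k; from k import *
import itertools
Q=[D[0]+([.5005,-.50046,.49953,-.49951],),D[1]+([0.696,-0.123,-0.123,-0.696],),D[2]+([.69,.153,.153,-.69],),(s['joint_positions'],s['ee_pos'],s['eef_rot'])]
res=[]
for sg in itertools.product([1,-1],repeat=3):
    S=np.array([1,1,sg[0],1,sg[1],1,sg[2]])
    def g(x):
        C=Ro.from_rotvec(x[5:8]); o=[]
        for q,p,R in Q:
            T=fk(S*np.array(q),x[:5]); o+=list((T[:3,3]-p)/5)+list(40*((Ro.from_matrix(T[:3,:3])*C)*Ro.from_quat(R).inv()).as_rotvec())
        return np.array(o)
    for c0 in Ro.create_group('O').as_rotvec():
        f=least_squares(g,list(L)+list(c0),max_nfev=40); res.append((f.cost,sg,f.x,f.fun))
res.sort(key=lambda t:t[0])
for t in res[:1]+[x for x in res if x[1]!=res[0][1]][:2]: print(t[0].round(2),t[1],t[2].round(2)); print(t[3].reshape(4,6).round(1))
np.savez('fit.npz',S=[1,1,res[0][1][0],1,res[0][1][1],1,res[0][1][2]],x=res[0][2])
E
python3 fit.py
```

```text
234.87 (1, -1, -1) [ 68.29 301.17 361.18 153.9  148.17   1.25  -1.38  -1.2 ]
[[ -6.3  -6.5  -2.9  -1.6  -5.2  -0.3]
 [  6.2 -10.5  -0.4  -8.6   0.4  -2.4]
 [  3.1  -3.8   6.2   1.2   0.5   2.5]
 [ -4.5  -2.7  -3.   -2.6   1.    2.5]]
4249.66 (1, 1, -1) [222.16 399.68 482.22 290.45  38.13  -0.97   2.4    2.53]
[[ -1.6  -5.4  -0.2  -2.2   0.6  29.4]
 [  0.9  -1.6   0.7   7.1  -2.3  21.7]
 [  1.9  -0.8   1.4 -11.6  -2.4  23.9]
 [ -1.3   9.4  -1.9  57.4   0.1 -54.5]]
4249.66 (1, 1, -1) [222.16 399.68 482.22 290.45  38.13  -0.97   2.4    2.53]
[[ -1.6  -5.4  -0.2  -2.2   0.6  29.4]
 [  0.9  -1.6   0.7   7.1  -2.3  21.7]
 [  1.9  -0.8   1.4 -11.6  -2.4  23.9]
 [ -1.3   9.4  -1.9  57.4   0.1 -54.5]]
```

Emit:
{"op": "carry_out", "data": {"series": [{"tx": -8,"ty": 0,"tz": 10,"wx": 0,"wy": 0,"wz": -0.08,"grip": 50},{"tx": -8,"ty": 0,"tz": 10,"wx": 0,"wy": 0,"wz": -0.08,"grip": 50},{"tx": -8,"ty": -10,"tz": 10,"wx": 0,"wy": 0,"wz": -0.08,"grip": 50},{"tx": -8,"ty": -10,"tz": 10,"wx": 0,"wy": 0,"wz": -0.08,"grip": 50},{"tx": -8,"ty": -10,"tz": 0,"wx": 0,"wy": 0,"wz": -0.08,"grip": 50},{"tx": -8,"ty": -10,"tz": 0,"wx": 0,"wy": 0,"wz": -0.08,"grip": 50},{"tx": 0,"ty": 0,"tz": 0,"wx": 0,"wy": 0,"wz": 0,"grip": 50},{"tx": 0,"ty": 0,"tz": 0,"wx": 0,"wy": 0,"wz": 0,"grip": 50}]}}

```text
clock: 27.05
ee_pos: [634.2, -79.6, 154.5]
eef_rot: [0.722, 0.09, 0.424, -0.54]
force: [-0.6, -0.6, -1.4]
width: 59.4
```

```bash
cat >> h.py <<'E'
def full():
    s=st(); M=Ro.from_quat(s['eef_rot']).as_matrix(); a=M[:,1]; j=M[:,2]
    print('q',s['joint_positions'].round(2),'elev',np.degrees(np.arcsin(a[2])).round(1),'az',np.degrees(np.arctan2(a[1],a[0])).round(1),'jaw',j.round(3)); return s,M
E
python3 -c "
from h import *
full()"
```

```text
t 27.05 pos [634.2 -79.6 154.5] F [-0.65 -0.59 -1.37] w 59.4 jaw yaw 58.94 appr [ 0.588 -0.402 -0.703]
q [ 0.19  0.08 -0.4   2.16  1.15  0.63 -0.03] elev -44.6 az -34.4 jaw [ 0.515  0.855 -0.058]
```

Emit:
{"op": "carry_out", "data": {"series": [{"tx": -4,"ty": -6,"tz": 0,"wx": 0,"wy": 0,"wz": -0.097,"grip": 50},{"tx": -4,"ty": -6,"tz": 0,"wx": 0,"wy": 0,"wz": -0.097,"grip": 50},{"tx": -4,"ty": -6,"tz": 0,"wx": 0,"wy": 0,"wz": -0.097,"grip": 50},{"tx": -4,"ty": -6,"tz": 0,"wx": 0,"wy": 0,"wz": -0.097,"grip": 50},{"tx": -3,"ty": -6,"tz": 0,"wx": 0,"wy": 0,"wz": -0.097,"grip": 50},{"tx": -3,"ty": -6,"tz": 0,"wx": 0,"wy": 0,"wz": -0.097,"grip": 50},{"tx": -3,"ty": -6,"tz": 0,"wx": 0,"wy": 0,"wz": -0.097,"grip": 50},{"tx": -3,"ty": -6,"tz": 0,"wx": 0,"wy": 0,"wz": -0.097,"grip": 50},{"tx": -3,"ty": -6,"tz": 0,"wx": 0,"wy": 0,"wz": -0.097,"grip": 50},{"tx": -3,"ty": -6,"tz": 0,"wx": 0,"wy": 0,"wz": -0.097,"grip": 50}]}}

```text
clock: 28.05
ee_pos: [600.3, -139.8, 153.9]
eef_rot: [0.68, -0.259, 0.627, -0.279]
force: [-0.3, 0.1, -2.5]
width: 59.7
```

Emit:
{"op": "carry_out", "data": {"series": [{"tx": 0,"ty": 0,"tz": 0,"wx": 0,"wy": 0,"wz": 0,"grip": 50},{"tx": 0,"ty": 0,"tz": 0,"wx": 0,"wy": 0,"wz": 0,"grip": 50}]}}

```text
clock: 28.25
ee_pos: [600.2, -140.1, 154.0]
eef_rot: [0.681, -0.257, 0.626, -0.28]
force: [-0.7, 0.1, -2.1]
width: 60.1
```

```bash
python3 -c "
from h import *
s,M=full()
e=np.radians(-20); a=np.array([0,-np.cos(e),np.sin(e)]); j=np.array([1.,0,0]); T=np.stack([np.cross(a,j),a,j],1)
print('rotvec to target',Ro.from_matrix(T@M.T).as_rotvec().round(3))"
```

```text
t 28.25 pos [ 600.2 -140.1  154. ] F [-0.72  0.1  -2.11] w 60.1 jaw yaw 3.38 appr [ 0.    -0.711 -0.703]
q [ 0.06  0.42 -0.35  1.74  0.91  1.4  -0.55] elev -44.7 az -90.0 jaw [ 0.996  0.059 -0.059]
rotvec to target [-0.43  -0.071 -0.045]
```

Emit:
{"op": "carry_out", "data": {"series": [{"tx": 0,"ty": 0,"tz": 0,"wx": -0.086,"wy": -0.0142,"wz": -0.009,"grip": 50},{"tx": 0,"ty": 0,"tz": 0,"wx": -0.086,"wy": -0.0142,"wz": -0.009,"grip": 50},{"tx": 0,"ty": 0,"tz": 0,"wx": -0.086,"wy": -0.0142,"wz": -0.009,"grip": 50},{"tx": 0,"ty": 0,"tz": 0,"wx": -0.086,"wy": -0.0142,"wz": -0.009,"grip": 50},{"tx": 0,"ty": 0,"tz": 0,"wx": -0.086,"wy": -0.0142,"wz": -0.009,"grip": 50},{"tx": 0,"ty": 0,"tz": -30,"wx": 0,"wy": 0,"wz": 0,"grip": 50},{"tx": 0,"ty": 0,"tz": -30,"wx": 0,"wy": 0,"wz": 0,"grip": 50},{"tx": 0,"ty": 0,"tz": -30,"wx": 0,"wy": 0,"wz": 0,"grip": 50},{"tx": 0,"ty": 0,"tz": -20,"wx": 0,"wy": 0,"wz": 0,"grip": 50},{"tx": 0,"ty": 0,"tz": 0,"wx": 0,"wy": 0,"wz": 0,"grip": 50}]}}

```text
clock: 29.25
ee_pos: [598.4, -139.8, 41.3]
eef_rot: [0.698, -0.123, 0.694, -0.123]
force: [-0.4, 1.0, -2.0]
width: 60.0
```

```bash
python3 - <<'E'
from h import *
s,M=full()
e=np.radians(-20); a=np.array([0,-np.cos(e),np.sin(e)]); j=np.array([1.,0,0]); T=np.stack([np.cross(a,j),a,j],1)
print('rotvec to target',Ro.from_matrix(T@M.T).as_rotvec().round(3))
p,d,c,P=blobs('scene',66,90,(540,660),(-220,-60),mn=20,f='c3'); cv2.imwrite('pics/c3c.png',cv2.resize(p[130:270,140:340,::-1],None,fx=3.5,fy=3.5))
E
```

```text
t 29.25 pos [ 598.4 -139.8   41.3] F [-0.44  0.96 -1.99] w 60.0 jaw yaw 0.04 appr [-0.001 -0.939 -0.343]
q [-0.16  0.8  -0.23  1.73  1.21  1.59 -1.03] elev -20.1 az -90.1 jaw [ 1.     0.001 -0.005]
rotvec to target [-0.001 -0.005 -0.001]
scene [219, 164, 5, 9, 32] (array([565.5, -84.3]), array([ 4.8, 11.1]), 0.6) [68.  78.8 88.7]
scene [178, 170, 32, 20, 568] (array([ 600.3, -144.9]), array([64.9, 64.7]), 0.6) [68.3 75.9 77.8]
```

View pics/c3c.png

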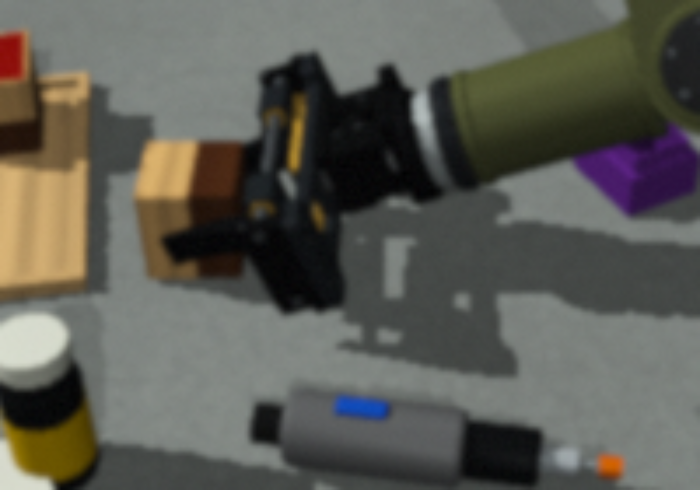

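The box lies on its side in the grip, closed, pale bottom toward the tray, about 6 mm up. Lowering it.

Emit:
{"op": "carry_out", "data": {"series": [{"tx": 0,"ty": 0,"tz": -3,"wx": 0,"wy": 0,"wz": 0,"grip": 50},{"tx": 0,"ty": 0,"tz": -2,"wx": 0,"wy": 0,"wz": 0,"grip": 50},{"tx": 0,"ty": 0,"tz": -2,"wx": 0,"wy": 0,"wz": 0,"grip": 50},{"tx": 0,"ty": 0,"tz": -1,"wx": 0,"wy": 0,"wz": 0,"grip": 50},{"tx": 0,"ty": 0,"tz": -1,"wx": 0,"wy": 0,"wz": 0,"grip": 50},{"tx": 0,"ty": 0,"tz": 0,"wx": 0,"wy": 0,"wz": 0,"grip": 50},{"tx": 0,"ty": 0,"tz": 0,"wx": 0,"wy": 0,"wz": 0,"grip": 50},{"tx": 0,"ty": 0,"tz": 0,"wx": 0,"wy": 0,"wz": 0,"grip": 50}]}}

```text
clock: 30.1
ee_pos: [600.1, -140.4, 35.8]
eef_rot: [0.696, -0.123, 0.697, -0.122]
force: [0.5, 0.7, -1.2]
width: 59.6
```

```bash
python3 - <<'E'
from h import *
full(); blobs('scene',62,90,(540,660),(-220,-60),mn=20); st()
E
```

```text
t 30.1 pos [ 600.1 -140.4   35.8] F [ 0.51  0.72 -1.22] w 59.6 jaw yaw -0.1 appr [-0.001 -0.94  -0.34 ]
q [-0.16  0.82 -0.23  1.73  1.21  1.59 -1.05] elev -19.9 az -90.1 jaw [ 1.    -0.002  0.002]
scene [214, 159, 15, 24, 192] (array([583.7, -84.3]), array([85.2, 34.5]), 1.3) [66.9 86.7 89.6]
scene [178, 173, 31, 19, 533] (array([ 602.8, -145.3]), array([62.1, 64.6]), 0.0) [64.2 70.5 72.4]
t 30.15 pos [ 600.  -140.4   35.9] F [ 0.27 -0.19 -1.32] w 59.8 jaw yaw -0.1 appr [-0.001 -0.94  -0.34 ]
```

Emit:
{"op": "carry_out", "data": {"series": [{"tx": 0,"ty": 0,"tz": -0.7,"wx": 0,"wy": 0,"wz": 0,"grip": 50},{"tx": 0,"ty": 0,"tz": 0,"wx": 0,"wy": 0,"wz": 0,"grip": 50},{"tx": 0,"ty": 0,"tz": 0,"wx": 0,"wy": 0,"wz": 0,"grip": 64},{"tx": 0,"ty": 0,"tz": 0,"wx": 0,"wy": 0,"wz": 0,"grip": 84},{"tx": 0,"ty": 0,"tz": 0,"wx": 0,"wy": 0,"wz": 0,"grip": 84},{"tx": 0,"ty": 0,"tz": 0,"wx": 0,"wy": 0,"wz": 0,"grip": 84},{"tx": 0,"ty": 19,"tz": 7,"wx": 0,"wy": 0,"wz": 0,"grip": 84},{"tx": 0,"ty": 19,"tz": 7,"wx": 0,"wy": 0,"wz": 0,"grip": 84},{"tx": 0,"ty": 28,"tz": 10,"wx": 0,"wy": 0,"wz": 0,"grip": 84},{"tx": 0,"ty": 28,"tz": 10,"wx": 0,"wy": 0,"wz": 0,"grip": 84}]}}

```text
clock: 31.15
ee_pos: [600.0, -43.2, 69.9]
eef_rot: [0.696, -0.123, 0.697, -0.123]
force: [-0.7, -0.3, -0.5]
width: 83.7
```

```bash
python3 - <<'E'
from h import *
full(); p,d,c,P=blobs('scene',62,80,(540,660),(-220,-90),mn=20,f='c4'); cv2.imwrite('pics/c4c.png',cv2.resize(p[130:270,140:340,::-1],None,fx=3.5,fy=3.5))
blobs('side',62,80,(540,660),(-220,-90),mn=20)
E
```

```text
t 31.15 pos [600.  -43.2  69.9] F [-0.71 -0.28 -0.55] w 83.7 jaw yaw -0.02 appr [ 0.    -0.94  -0.342]
q [-0.26  0.81 -0.29  1.64  1.13  1.72 -1.03] elev -20.0 az -90.0 jaw [ 1.    -0.     0.002]
scene [178, 173, 31, 19, 531] (array([ 603.2, -145.4]), array([64.2, 61.2]), 89.8) [64.5 70.5 72.3]
side [256, 145, 30, 15, 321] (array([ 598.8, -144.5]), array([67.7, 61.4]), 89.2) [64.7 70.7 72.2]
```

View pics/c4c.png

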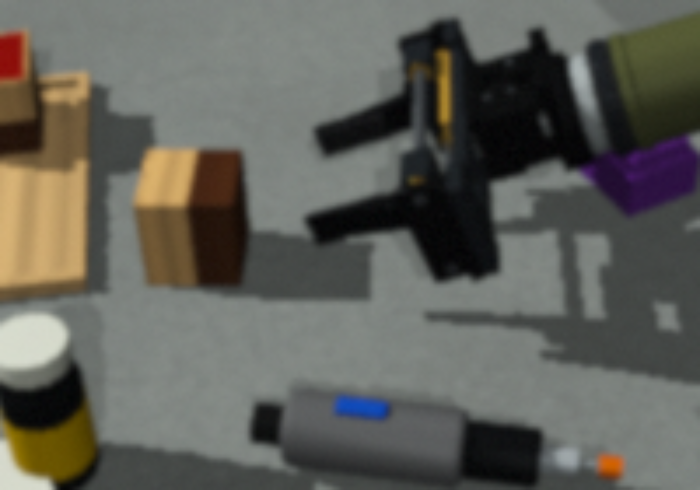

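The box is closed and stable on its end face (crop px 190,215). I'll reorient the empty tool for the second quarter turn.

Emit:
{"op": "carry_out", "data": {"series": [{"tx": 0,"ty": 0,"tz": 40,"wx": 0,"wy": 0,"wz": 0,"grip": 84},{"tx": 0,"ty": 0,"tz": 40,"wx": 0,"wy": 0,"wz": 0,"grip": 84},{"tx": 0,"ty": 0,"tz": 40,"wx": 0,"wy": 0,"wz": 0,"grip": 84},{"tx": 0,"ty": 0,"tz": 0,"wx": 0.1,"wy": 0,"wz": 0,"grip": 84},{"tx": 0,"ty": 0,"tz": 0,"wx": 0.1,"wy": 0,"wz": 0,"grip": 84},{"tx": 0,"ty": 0,"tz": 0,"wx": 0.1,"wy": 0,"wz": 0,"grip": 84},{"tx": 0,"ty": 0,"tz": 0,"wx": 0.1,"wy": 0,"wz": 0,"grip": 84},{"tx": 0,"ty": 0,"tz": 0,"wx": 0.1,"wy": 0,"wz": 0,"grip": 84},{"tx": 0,"ty": 0,"tz": 0,"wx": 0.1,"wy": 0,"wz": 0,"grip": 84},{"tx": 0,"ty": 0,"tz": 0,"wx": 0.1,"wy": 0,"wz": 0,"grip": 84}]}}

```text
clock: 32.25
ee_pos: [600.1, -44.3, 190.1]
eef_rot: [0.611, -0.355, 0.612, -0.355]
force: [0.4, -0.1, -0.9]
width: 84.0
```

Emit:
{"op": "carry_out", "data": {"series": [{"tx": 0,"ty": 0,"tz": 0,"wx": 0.1,"wy": 0,"wz": 0,"grip": 84},{"tx": 0,"ty": 0,"tz": 0,"wx": 0.1,"wy": 0,"wz": 0,"grip": 84},{"tx": 0,"ty": 0,"tz": 0,"wx": 0.1,"wy": 0,"wz": 0,"grip": 84},{"tx": 0,"ty": -20,"tz": 0,"wx": 0.1,"wy": 0,"wz": 0,"grip": 84},{"tx": 0,"ty": -20,"tz": 0,"wx": 0.1,"wy": 0,"wz": 0,"grip": 84},{"tx": 0,"ty": -20,"tz": 0,"wx": 0.1,"wy": 0,"wz": 0,"grip": 84},{"tx": 0,"ty": -20,"tz": 0,"wx": 0.1,"wy": 0,"wz": 0,"grip": 84},{"tx": 0,"ty": -20,"tz": 0,"wx": 0.1,"wy": 0,"wz": 0,"grip": 84},{"tx": 0,"ty": 0,"tz": 0,"wx": 0.071,"wy": 0,"wz": 0,"grip": 84},{"tx": 0,"ty": 0,"tz": 0,"wx": 0,"wy": 0,"wz": 0,"grip": 84}]}}

```text
clock: 33.25
ee_pos: [599.1, -149.8, 187.8]
eef_rot: [-0.405, 0.582, -0.407, 0.577]
force: [0.5, -0.5, -0.5]
width: 83.9
```

```bash
python3 - <<'E'
from h import *
s,M=full()
e=np.radians(-110); a=np.array([0,-np.cos(e),np.sin(e)]); j=np.array([1.,0,0]); T=np.stack([np.cross(a,j),a,j],1)
print('rotvec to target',Ro.from_matrix(T@M.T).as_rotvec().round(3))
blobs('wrist',62,76,(540,660),(-230,-60),mn=20); st()
E
```

```text
t 33.25 pos [ 599.1 -149.8  187.8] F [ 0.53 -0.54 -0.5 ] w 83.9 jaw yaw -0.36 appr [-0.002  0.341 -0.94 ]
q [ 0.71  0.41 -0.42  1.51 -0.17  1.36  0.34] elev -70.0 az 90.3 jaw [ 1.    -0.006 -0.004]
rotvec to target [ 0.001 -0.004  0.006]
wrist [229, 200, 59, 54, 3166] (array([ 601.1, -140.2]), array([54.1, 59.7]), 89.8) [68.9 70.1 71.2]
t 33.3 pos [ 599.6 -146.9  188.6] F [0.21 1.82 0.47] w 84.0 jaw yaw -0.15 appr [-0.002  0.341 -0.94 ]
```

Emit:
{"op": "carry_out", "data": {"series": [{"tx": 1,"ty": -1,"tz": -40,"wx": 0,"wy": 0,"wz": 0,"grip": 84},{"tx": 0,"ty": 0,"tz": -40,"wx": 0,"wy": 0,"wz": 0,"grip": 84},{"tx": 0,"ty": 0,"tz": -40,"wx": 0,"wy": 0,"wz": 0,"grip": 84},{"tx": 0,"ty": 0,"tz": -18,"wx": 0,"wy": 0,"wz": 0,"grip": 84},{"tx": 0,"ty": 0,"tz": -10,"wx": 0,"wy": 0,"wz": 0,"grip": 84},{"tx": 0,"ty": 0,"tz": -3,"wx": 0,"wy": 0,"wz": 0,"grip": 84},{"tx": 0,"ty": 0,"tz": 0,"wx": 0,"wy": 0,"wz": 0,"grip": 84},{"tx": 0,"ty": 0,"tz": 0,"wx": 0,"wy": 0,"wz": 0,"grip": 84}]}}

```text
clock: 34.1
ee_pos: [602.3, -147.6, 39.9]
eef_rot: [-0.406, 0.579, -0.407, 0.579]
force: [0.1, 0.2, -0.2]
width: 84.1
```

```bash
python3 - <<'E'
from h import *
full(); blobs('wrist',62,76,(540,660),(-230,-60),mn=100)
E
```

```text
t 34.1 pos [ 602.3 -147.6   39.9] F [ 0.14  0.16 -0.21] w 84.1 jaw yaw -0.07 appr [ 0.001  0.34  -0.941]
q [ 0.69  0.56 -0.41  1.63 -0.13  1.11  0.39] elev -70.1 az 89.8 jaw [ 1.    -0.001  0.001]
wrist [189, 187, 127, 67, 8369] (array([ 600.7, -128.5]), array([31.9, 60.3]), 90.0) [69.1 70.1 71.1]
wrist [151, 279, 23, 37, 523] (array([ 558.4, -163.2]), array([16.4,  5.8]), 89.9) [64.2 68.1 75.1]
wrist [188, 279, 128, 37, 3675] (array([ 600.6, -164.5]), array([60.3, 17.2]), 0.0) [69.  70.1 71.1]
wrist [340, 279, 22, 25, 445] (array([ 647.4, -161.7]), array([13.4,  5.8]), 89.3) [64.3 67.9 75.2]
```

Emit:
{"op": "carry_out", "data": {"series": [{"tx": -1,"ty": 3,"tz": 0,"wx": 0,"wy": 0,"wz": 0,"grip": 84},{"tx": 0,"ty": 0,"tz": 0,"wx": 0,"wy": 0,"wz": 0,"grip": 50},{"tx": 0,"ty": 0,"tz": 0,"wx": 0,"wy": 0,"wz": 0,"grip": 50},{"tx": 0,"ty": 0,"tz": 0,"wx": 0,"wy": 0,"wz": 0,"grip": 50},{"tx": 0,"ty": 0,"tz": 0,"wx": 0,"wy": 0,"wz": 0,"grip": 50},{"tx": 0,"ty": 0,"tz": 0,"wx": 0,"wy": 0,"wz": 0,"grip": 50},{"tx": 0,"ty": 0,"tz": 0,"wx": 0,"wy": 0,"wz": 0,"grip": 50},{"tx": 0,"ty": 0,"tz": 10,"wx": 0,"wy": 0,"wz": 0,"grip": 50},{"tx": 0,"ty": 0,"tz": 20,"wx": 0,"wy": 0,"wz": 0,"grip": 50},{"tx": 0,"ty": 0,"tz": 20,"wx": 0,"wy": 0,"wz": 0,"grip": 50}], "force": 50}}

```text
clock: 35.15
ee_pos: [599.3, -144.2, 88.3]
eef_rot: [-0.406, 0.58, -0.406, 0.578]
force: [-0.0, -0.4, -1.6]
width: 59.5
```

Emit:
{"op": "carry_out", "data": {"series": [{"tx": 0,"ty": 0,"tz": 20,"wx": 0,"wy": 0,"wz": 0,"grip": 50},{"tx": 0,"ty": 0,"tz": 30,"wx": 0,"wy": 0,"wz": 0,"grip": 50},{"tx": 0,"ty": 0,"tz": 10,"wx": -0.1,"wy": 0,"wz": 0,"grip": 50},{"tx": 0,"ty": 0,"tz": 0,"wx": -0.1,"wy": 0,"wz": 0,"grip": 50},{"tx": 0,"ty": 0,"tz": 0,"wx": -0.1,"wy": 0,"wz": 0,"grip": 50},{"tx": 0,"ty": 0,"tz": 0,"wx": -0.1,"wy": 0,"wz": 0,"grip": 50},{"tx": 0,"ty": 0,"tz": 0,"wx": -0.1,"wy": 0,"wz": 0,"grip": 50},{"tx": 0,"ty": 0,"tz": 0,"wx": -0.1,"wy": 0,"wz": 0,"grip": 50},{"tx": 0,"ty": 0,"tz": 0,"wx": -0.1,"wy": 0,"wz": 0,"grip": 50},{"tx": 0,"ty": 0,"tz": 0,"wx": -0.1,"wy": 0,"wz": 0,"grip": 50}]}}

```text
clock: 36.15
ee_pos: [599.9, -143.7, 148.9]
eef_rot: [0.599, -0.375, 0.601, -0.374]
force: [-0.2, 0.2, -1.8]
width: 59.7
```

Emit:
{"op": "carry_out", "data": {"series": [{"tx": 0,"ty": 0,"tz": 0,"wx": -0.1,"wy": 0,"wz": 0,"grip": 50},{"tx": 0,"ty": 0,"tz": 0,"wx": -0.1,"wy": 0,"wz": 0,"grip": 50},{"tx": 0,"ty": 0,"tz": 0,"wx": -0.1,"wy": 0,"wz": 0,"grip": 50},{"tx": 0,"ty": 0,"tz": 0,"wx": -0.1,"wy": 0,"wz": 0,"grip": 50},{"tx": 0,"ty": 0,"tz": 0,"wx": -0.1,"wy": 0,"wz": 0,"grip": 50},{"tx": 0,"ty": 0,"tz": 0,"wx": -0.1,"wy": 0,"wz": 0,"grip": 50},{"tx": 0,"ty": 0,"tz": 0,"wx": -0.1,"wy": 0,"wz": 0,"grip": 50},{"tx": 0,"ty": 0,"tz": 0,"wx": -0.071,"wy": 0,"wz": 0,"grip": 50},{"tx": 0,"ty": 0,"tz": 0,"wx": 0,"wy": 0,"wz": 0,"grip": 50},{"tx": 0,"ty": 0,"tz": 0,"wx": 0,"wy": 0,"wz": 0,"grip": 50}]}}

```text
clock: 37.15
ee_pos: [600.0, -143.9, 147.6]
eef_rot: [0.696, -0.124, 0.697, -0.122]
force: [0.9, -0.2, -1.9]
width: 59.5
```

```bash
python3 - <<'E'
from h import *
s,M=full()
e=np.radians(-20); a=np.array([0,-np.cos(e),np.sin(e)]); j=np.array([1.,0,0]); T=np.stack([np.cross(a,j),a,j],1)
print('rotvec to target',Ro.from_matrix(T@M.T).as_rotvec().round(3))
p,d,c,P=blobs('scene',130,200,(540,660),(-220,-90),mn=20,f='c5'); cv2.imwrite('pics/c5c.png',cv2.resize(p[100:270,130:350,::-1],None,fx=3,fy=3))
E
```

```text
t 37.15 pos [ 600.  -143.9  147.6] F [ 0.91 -0.21 -1.94] w 59.5 jaw yaw -0.1 appr [-0.001 -0.939 -0.343]
q [-0.17  0.62 -0.21  1.75  1.17  1.63 -0.88] elev -20.0 az -90.1 jaw [ 1.    -0.002  0.001]
rotvec to target [-0.001  0.001  0.002]
scene [168, 123, 44, 46, 1168] (array([ 597.6, -140.4]), array([ 85.1, 102. ]), 89.8) [137.2 174.3 181.2]
scene [212, 125, 5, 17, 45] (array([591.4, -90.6]), array([54.3,  6.5]), 6.0) [157.4 173.8 199.3]
```

View pics/c5c.png

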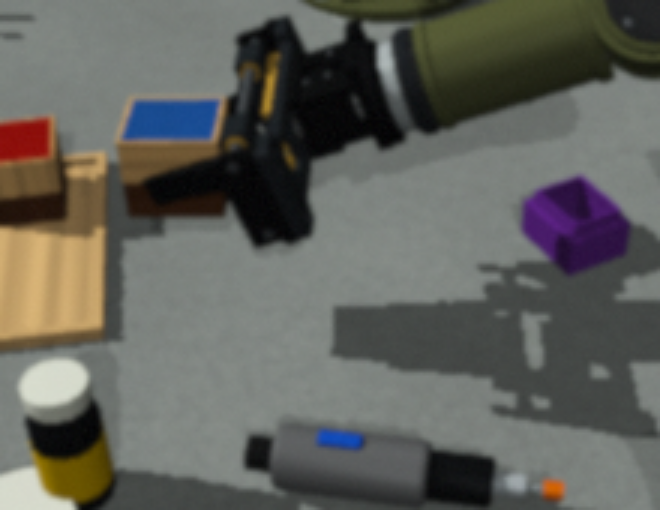

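Blue bottom up, box closed in the grip (crop px 175,120). Lowering it to the bench to regrip from above.

Emit:
{"op": "carry_out", "data": {"series": [{"tx": 0,"ty": 0,"tz": -35,"wx": 0,"wy": 0,"wz": 0,"grip": 50},{"tx": 0,"ty": 0,"tz": -35,"wx": 0,"wy": 0,"wz": 0,"grip": 50},{"tx": 0,"ty": 0,"tz": -28,"wx": 0,"wy": 0,"wz": 0,"grip": 50},{"tx": 0,"ty": 0,"tz": -10,"wx": 0,"wy": 0,"wz": 0,"grip": 50},{"tx": 0,"ty": 0,"tz": -4,"wx": 0,"wy": 0,"wz": 0,"grip": 50},{"tx": 0,"ty": 0,"tz": -2,"wx": 0,"wy": 0,"wz": 0,"grip": 50},{"tx": 0,"ty": 0,"tz": 0,"wx": 0,"wy": 0,"wz": 0,"grip": 50},{"tx": 0,"ty": 0,"tz": 0,"wx": 0,"wy": 0,"wz": 0,"grip": 50},{"tx": 0,"ty": 0,"tz": 0,"wx": 0,"wy": 0,"wz": 0,"grip": 50}]}}

```text
clock: 38.1
ee_pos: [600.4, -144.3, 35.0]
eef_rot: [0.695, -0.123, 0.698, -0.122]
force: [-0.3, 0.7, -3.4]
width: 59.7
```

```bash
python3 - <<'E'
from h import *
full(); blobs('scene',56,80,(540,660),(-220,-100),mn=20);blobs('side',56,80,(540,660),(-220,-110),mn=20); st()
E
```

```text
t 38.1 pos [ 600.4 -144.3   35. ] F [-0.26  0.74 -3.37] w 59.7 jaw yaw -0.11 appr [-0.001 -0.94  -0.341]
q [-0.18  0.81 -0.2   1.73  1.2   1.57 -1.04] elev -19.9 az -90.0 jaw [ 1.    -0.002  0.003]
scene [176, 168, 39, 30, 655] (array([ 595.7, -144.1]), array([80.6, 95.4]), 84.1) [58.  67.1 69.2]
side [264, 146, 22, 9, 139] (array([ 594.7, -160.4]), array([45.9, 52.7]), 89.6) [65.4 67.6 69. ]
t 38.2 pos [ 600.2 -144.3   34.6] F [ 0.7   1.02 -1.92] w 59.6 jaw yaw -0.11 appr [-0.001 -0.94  -0.341]
```

Emit:
{"op": "carry_out", "data": {"series": [{"tx": 0,"ty": 0,"tz": -1.5,"wx": 0,"wy": 0,"wz": 0,"grip": 50},{"tx": 0,"ty": 0,"tz": -1,"wx": 0,"wy": 0,"wz": 0,"grip": 50},{"tx": 0,"ty": 0,"tz": -1,"wx": 0,"wy": 0,"wz": 0,"grip": 50},{"tx": 0,"ty": 0,"tz": 0,"wx": 0,"wy": 0,"wz": 0,"grip": 50},{"tx": 0,"ty": 0,"tz": 0,"wx": 0,"wy": 0,"wz": 0,"grip": 50}]}}

```text
clock: 38.7
ee_pos: [600.1, -144.3, 32.4]
eef_rot: [0.696, -0.122, 0.698, -0.12]
force: [-1.5, 3.7, 6.6]
width: 59.8
```

```bash
python3 - <<'E'
from h import *
blobs('scene',56,80,(540,660),(-220,-100),mn=20);blobs('side',56,80,(540,660),(-220,-110),mn=20); st()
E
```

```text
scene [176, 168, 39, 26, 605] (array([ 594.2, -142.1]), array([79.2, 83.2]), 0.3) [57.7 64.7 66.6]
side [264, 146, 22, 10, 141] (array([ 594.5, -157.8]), array([47.8, 52.9]), 87.7) [63.5 65.5 66.8]
t 38.8 pos [ 600.1 -144.3   32.4] F [-1.09  2.84  5.7 ] w 60.0 jaw yaw -0.13 appr [-0.001 -0.941 -0.338]
```

Emit:
{"op": "carry_out", "data": {"series": [{"tx": 0,"ty": 0,"tz": 0.6,"wx": 0,"wy": 0,"wz": 0,"grip": 50},{"tx": 0,"ty": 0,"tz": 0,"wx": 0,"wy": 0,"wz": 0,"grip": 64},{"tx": 0,"ty": 0,"tz": 0,"wx": 0,"wy": 0,"wz": 0,"grip": 84},{"tx": 0,"ty": 0,"tz": 0,"wx": 0,"wy": 0,"wz": 0,"grip": 84},{"tx": 0,"ty": 0,"tz": 0,"wx": 0,"wy": 0,"wz": 0,"grip": 84},{"tx": 0,"ty": 19,"tz": 7,"wx": 0,"wy": 0,"wz": 0,"grip": 84},{"tx": 0,"ty": 19,"tz": 7,"wx": 0,"wy": 0,"wz": 0,"grip": 84},{"tx": 0,"ty": 28,"tz": 10,"wx": 0,"wy": 0,"wz": 0,"grip": 84},{"tx": 0,"ty": 28,"tz": 10,"wx": 0,"wy": 0,"wz": 0,"grip": 84},{"tx": 0,"ty": 0,"tz": 40,"wx": 0,"wy": 0,"wz": 0,"grip": 84}]}}

```text
clock: 39.8
ee_pos: [598.9, -42.7, 101.3]
eef_rot: [0.699, -0.122, 0.694, -0.126]
force: [0.8, 0.4, -0.1]
width: 84.0
```

Emit:
{"op": "carry_out", "data": {"series": [{"tx": 0,"ty": 0,"tz": 40,"wx": 0,"wy": 0,"wz": 0,"grip": 84},{"tx": 0,"ty": 0,"tz": 40,"wx": 0,"wy": 0,"wz": 0,"grip": 84},{"tx": 0,"ty": 0,"tz": 0,"wx": 0.1,"wy": 0,"wz": 0,"grip": 84},{"tx": 0,"ty": 0,"tz": 0,"wx": 0.1,"wy": 0,"wz": 0,"grip": 84},{"tx": 0,"ty": 0,"tz": 0,"wx": 0.1,"wy": 0,"wz": 0,"grip": 84},{"tx": 0,"ty": 0,"tz": 0,"wx": 0.1,"wy": 0,"wz": 0,"grip": 84},{"tx": 0,"ty": 0,"tz": 0,"wx": 0.1,"wy": 0,"wz": 0,"grip": 84},{"tx": 0,"ty": 0,"tz": 0,"wx": 0.1,"wy": 0,"wz": 0,"grip": 84},{"tx": 0,"ty": 0,"tz": 0,"wx": 0.1,"wy": 0,"wz": 0,"grip": 84},{"tx": 0,"ty": 0,"tz": 0,"wx": 0.1,"wy": 0,"wz": 0,"grip": 84}]}}

```text
clock: 40.8
ee_pos: [600.4, -47.1, 186.7]
eef_rot: [0.593, -0.384, 0.593, -0.386]
force: [-0.5, 1.1, 0.3]
width: 83.8
```

Emit:
{"op": "carry_out", "data": {"series": [{"tx": 0,"ty": -20,"tz": 0,"wx": 0.1,"wy": 0,"wz": 0,"grip": 84},{"tx": 0,"ty": -20,"tz": 0,"wx": 0.1,"wy": 0,"wz": 0,"grip": 84},{"tx": 0,"ty": -20,"tz": 0,"wx": 0.1,"wy": 0,"wz": 0,"grip": 84},{"tx": 0,"ty": -20,"tz": 0,"wx": 0.1,"wy": 0,"wz": 0,"grip": 84},{"tx": 0,"ty": -14,"tz": 0,"wx": 0.022,"wy": 0,"wz": 0,"grip": 84},{"tx": 0,"ty": 0,"tz": 0,"wx": 0,"wy": 0,"wz": 0,"grip": 84},{"tx": 0,"ty": 0,"tz": 0,"wx": 0,"wy": 0,"wz": 0,"grip": 84},{"tx": 0,"ty": 0,"tz": 0,"wx": 0,"wy": 0,"wz": 0,"grip": 84}]}}

```text
clock: 41.6
ee_pos: [600.5, -140.4, 185.4]
eef_rot: [0.501, -0.499, 0.499, -0.501]
force: [-0.4, -0.3, -0.3]
width: 84.3
```

```bash
python3 - <<'E'
from h import *
s,M=full(); a=np.array([0,0,-1.]); j=np.array([1.,0,0]); T=np.stack([np.cross(a,j),a,j],1)
print('rotvec to target',Ro.from_matrix(T@M.T).as_rotvec().round(3))
blobs('wrist',56,76,(540,660),(-230,-60),mn=100)
p,d,c,P=blobs('scene',56,76,(540,660),(-220,-100),mn=20,f='c6'); blobs('wrist',8,16,(400,720),(-420,-200),mn=100,f='w6'); st()
E
```

```text
t 41.6 pos [ 600.5 -140.4  185.4] F [-0.44 -0.27 -0.31] w 84.3 jaw yaw 0.2 appr [-0.001 -0.    -1.   ]
q [ 0.49  0.31 -0.36  1.6   0.11  1.26  0.11] elev -89.9 az -171.1 jaw [ 1.     0.003 -0.001]
rotvec to target [ 0.    -0.001 -0.003]
wrist [226, 166, 61, 68, 3911] (array([ 601. , -147.5]), array([71. , 60.1]), 89.9) [63.1 64.3 65.5]
scene [176, 175, 34, 19, 582] (array([ 603.1, -148.2]), array([70.4, 63.4]), 89.8) [58.7 64.7 66.4]
wrist [193, 239, 93, 15, 547] (array([ 578.1, -233.4]), array([119.4,  18.5]), 8.2) [ 9.1 11.9 13.1]
wrist [284, 279, 9, 25, 150] (array([ 644.6, -291.7]), array([ 7.9, 40.3]), 10.0) [11.  12.1 13.1]
t 41.75 pos [ 600.2 -141.8  185.2] F [-0.09 -0.05  0.2 ] w 83.8 jaw yaw 0.11 appr [-0.001 -0.001 -1.   ]
```

Box on the bench, top at 64.3 mm, so it stayed fully closed when turned over. Next, a top grasp at the seam.

Emit:
{"op": "carry_out", "data": {"series": [{"tx": 0.7,"ty": -5,"tz": -30,"wx": 0,"wy": 0,"wz": 0,"grip": 84},{"tx": 0,"ty": 0,"tz": -40,"wx": 0,"wy": 0,"wz": 0,"grip": 84},{"tx": 0,"ty": 0,"tz": -40,"wx": 0,"wy": 0,"wz": 0,"grip": 84},{"tx": 0,"ty": 0,"tz": -28,"wx": 0,"wy": 0,"wz": 0,"grip": 84},{"tx": 0,"ty": 0,"tz": -14,"wx": 0,"wy": 0,"wz": 0,"grip": 84},{"tx": 0,"ty": 0,"tz": 0,"wx": 0,"wy": 0,"wz": 0,"grip": 84},{"tx": 0,"ty": 0,"tz": 0,"wx": 0,"wy": 0,"wz": 0,"grip": 50},{"tx": 0,"ty": 0,"tz": 0,"wx": 0,"wy": 0,"wz": 0,"grip": 50},{"tx": 0,"ty": 0,"tz": 0,"wx": 0,"wy": 0,"wz": 0,"grip": 50},{"tx": 0,"ty": 0,"tz": 0,"wx": 0,"wy": 0,"wz": 0,"grip": 50}], "force": 50}}

```text
clock: 42.75
ee_pos: [601.0, -149.7, 34.3]
eef_rot: [0.5, -0.5, 0.501, -0.499]
force: [-1.9, 0.2, 5.4]
width: 60.0
```

Emit:
{"op": "carry_out", "data": {"series": [{"tx": 0,"ty": 0,"tz": 0,"wx": 0,"wy": 0,"wz": 0,"grip": 50},{"tx": 0,"ty": 0,"tz": 0,"wx": 0,"wy": 0,"wz": 0,"grip": 50},{"tx": 0,"ty": 0,"tz": 10,"wx": 0,"wy": 0,"wz": 0,"grip": 50},{"tx": 0,"ty": 0,"tz": 30,"wx": 0,"wy": 0,"wz": 0,"grip": 50},{"tx": 0,"ty": 0,"tz": 40,"wx": 0,"wy": 0,"wz": 0,"grip": 50},{"tx": 0,"ty": 0,"tz": 40,"wx": 0,"wy": 0,"wz": 0,"grip": 50},{"tx": 0,"ty": 0,"tz": 0,"wx": 0,"wy": 0,"wz": -0.1,"grip": 50},{"tx": 0,"ty": 0,"tz": 0,"wx": 0,"wy": 0,"wz": -0.1,"grip": 50},{"tx": 0,"ty": 0,"tz": 0,"wx": 0,"wy": 0,"wz": -0.1,"grip": 50},{"tx": 0,"ty": 0,"tz": 0,"wx": 0,"wy": 0,"wz": -0.1,"grip": 50}]}}

```text
clock: 43.75
ee_pos: [600.2, -149.3, 153.0]
eef_rot: [-0.39, 0.591, -0.59, 0.388]
force: [0.5, 1.0, -2.6]
width: 59.6
```

Emit:
{"op": "carry_out", "data": {"series": [{"tx": 0,"ty": -14,"tz": 0,"wx": 0,"wy": 0,"wz": -0.1,"grip": 50},{"tx": 0,"ty": -14,"tz": 0,"wx": 0,"wy": 0,"wz": -0.1,"grip": 50},{"tx": -2,"ty": -14,"tz": 0,"wx": 0,"wy": 0,"wz": -0.1,"grip": 50},{"tx": -2,"ty": -14,"tz": 0,"wx": 0,"wy": 0,"wz": -0.1,"grip": 50},{"tx": -2,"ty": -14,"tz": 0,"wx": 0,"wy": 0,"wz": -0.1,"grip": 50},{"tx": -2,"ty": -14,"tz": 0,"wx": 0,"wy": 0,"wz": -0.1,"grip": 50},{"tx": -2,"ty": -14,"tz": 0,"wx": 0,"wy": 0,"wz": -0.1,"grip": 50},{"tx": -2,"ty": -14,"tz": 0,"wx": 0,"wy": 0,"wz": -0.1,"grip": 50},{"tx": -2,"ty": -14,"tz": 0,"wx": 0,"wy": 0,"wz": -0.1,"grip": 50},{"tx": 0,"ty": -14,"tz": 0,"wx": 0,"wy": 0,"wz": -0.096,"grip": 50}]}}

```text
clock: 44.75
ee_pos: [586.0, -289.8, 152.9]
eef_rot: [-0.06, 0.705, -0.704, 0.059]
force: [-0.7, -1.1, -2.6]
width: 59.5
```

Emit:
{"op": "carry_out", "data": {"series": [{"tx": 0,"ty": 0,"tz": 0,"wx": 0,"wy": 0,"wz": 0,"grip": 50},{"tx": 0,"ty": 0,"tz": 0,"wx": 0,"wy": 0,"wz": 0,"grip": 50}]}}

```text
clock: 44.95
ee_pos: [586.4, -288.8, 152.8]
eef_rot: [-0.062, 0.705, -0.704, 0.061]
force: [0.5, -0.2, -2.0]
width: 59.5
```

```bash
python3 - <<'E'
from h import *
full()
p,d,c=shot('wrist','w7'); P=cloud(d,c)
cv2.imwrite('pics/w7c.png',cv2.resize(p[:,:,::-1],None,fx=1.3,fy=1.3))
for nm,lo,hi in(('rim',9,15),('stock',62,76)):
    m=(d>0)&(P[...,2]>lo)&(P[...,2]<hi)&(P[...,1]<-200)&(P[...,0]<720)
    q,l,s,_=cv2.connectedComponentsWithStats(m.astype(np.uint8))
    for i in range(1,q):
        if s[i,4]>60: X=P[l==i]; print(nm,s[i].tolist(),rect(X),np.median(X[:,2]).round(1))
p,d,c=shot('scene','c7'); P=cloud(d,c)
th=np.radians(10); u=np.array([np.cos(th),np.sin(th)]); v=np.array([-u[1],u[0]])
m=(d>0)&(P[...,2]>9)&(P[...,2]<15)&(P[...,1]<-200)&(P[...,1]>-420)&(P[...,0]<720)&(P[...,0]>380); X=P[m]; print('scene rim',rect(X)); a=X[:,:2]@u; b=X[:,:2]@v; print(np.percentile(a,[1,99]).round(1),np.percentile(b,[1,99]).round(1))
E
```

```text
t 44.95 pos [ 586.4 -288.8  152.8] F [ 0.51 -0.23 -2.03] w 59.5 jaw yaw -79.99 appr [-0.002  0.002 -1.   ]
q [ 0.49  0.38 -0.09  1.55  0.03  1.21 -1.  ] elev -89.8 az 135.1 jaw [ 0.174 -0.985 -0.002]
rim [196, 134, 126, 64, 1817] (array([ 613. , -285.9]), array([ 66.9, 130.5]), 9.8) 12.2
scene rim (array([ 525.5, -302.4]), array([253.7, 130.3]), 10.1)
[341.4 590.7] [-453.7 -324.1]
```

View pics/w7c.png

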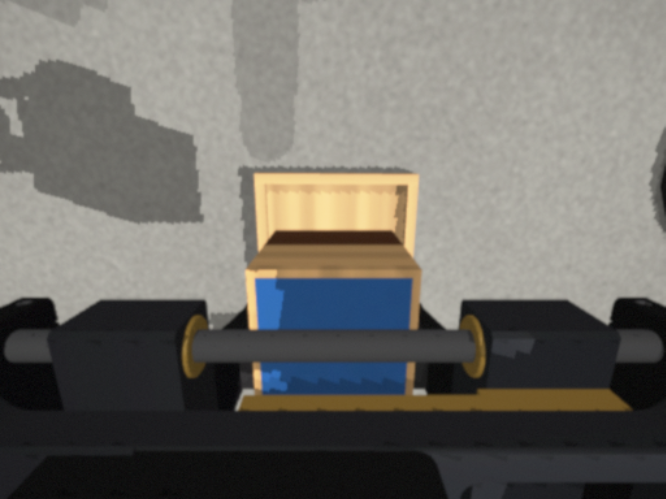

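The tray's free bay is under the held box (view px 335,330), and the box is aligned with the tray within about 2 mm. Lowering.

Emit:
{"op": "carry_out", "data": {"series": [{"tx": 0,"ty": -2,"tz": -40,"wx": 0,"wy": 0,"wz": 0,"grip": 50},{"tx": 0,"ty": 0,"tz": -40,"wx": 0,"wy": 0,"wz": 0,"grip": 50},{"tx": 0,"ty": 0,"tz": -20,"wx": 0,"wy": 0,"wz": 0,"grip": 50},{"tx": 0,"ty": 0,"tz": -6,"wx": 0,"wy": 0,"wz": 0,"grip": 50},{"tx": 0,"ty": 0,"tz": -3,"wx": 0,"wy": 0,"wz": 0,"grip": 50},{"tx": 0,"ty": 0,"tz": -2,"wx": 0,"wy": 0,"wz": 0,"grip": 50},{"tx": 0,"ty": 0,"tz": -1,"wx": 0,"wy": 0,"wz": 0,"grip": 50},{"tx": 0,"ty": 0,"tz": 0,"wx": 0,"wy": 0,"wz": 0,"grip": 50},{"tx": 0,"ty": 0,"tz": 0,"wx": 0,"wy": 0,"wz": 0,"grip": 50},{"tx": 0,"ty": 0,"tz": 0,"wx": 0,"wy": 0,"wz": 0,"grip": 50}]}}

```text
clock: 46.05
ee_pos: [586.9, -291.6, 41.7]
eef_rot: [-0.061, 0.705, -0.704, 0.061]
force: [-0.5, -0.5, -2.4]
width: 59.5
```

```bash
python3 - <<'E'
from h import *
st(); blobs('wrist',60,85,(520,660),(-360,-220),mn=300); st()
E
```

```text
t 46.05 pos [ 586.9 -291.6   41.7] F [-0.51 -0.52 -2.4 ] w 59.5 jaw yaw -80.1 appr [-0.001  0.001 -1.   ]
wrist [171, 200, 172, 54, 7204] (array([ 610.6, -287.6]), array([28.7, 84.7]), 9.7) [63.2 71.5 72.6]
wrist [174, 279, 166, 37, 4023] (array([ 585.6, -292.1]), array([23.2, 70.2]), 10.1) [70.8 71.8 80.6]
t 46.1 pos [ 586.8 -291.5   41.5] F [ 0.17  0.57 -3.02] w 59.6 jaw yaw -80.1 appr [-0.001  0.001 -1.   ]
```

Emit:
{"op": "carry_out", "data": {"series": [{"tx": 0,"ty": 0,"tz": -1,"wx": 0,"wy": 0,"wz": 0,"grip": 50},{"tx": 0,"ty": 0,"tz": -1,"wx": 0,"wy": 0,"wz": 0,"grip": 50},{"tx": 0,"ty": 0,"tz": -0.5,"wx": 0,"wy": 0,"wz": 0,"grip": 50},{"tx": 0,"ty": 0,"tz": 0,"wx": 0,"wy": 0,"wz": 0,"grip": 50},{"tx": 0,"ty": 0,"tz": 0,"wx": 0,"wy": 0,"wz": 0,"grip": 50}]}}

```text
clock: 46.6
ee_pos: [586.9, -291.5, 40.3]
eef_rot: [-0.061, 0.705, -0.704, 0.061]
force: [-3.6, 1.6, 8.5]
width: 59.5
```

```bash
python3 - <<'E'
from h import *
st(); blobs('wrist',60,85,(520,660),(-360,-220),mn=300)
E
```

```text
t 46.6 pos [ 586.9 -291.5   40.3] F [-3.65  1.58  8.5 ] w 59.5 jaw yaw -80.1 appr [-0.001  0.001 -1.   ]
wrist [189, 201, 136, 53, 6973] (array([ 610.8, -286.1]), array([27.8, 63.2]), 10.2) [64.1 70.2 71.3]
wrist [173, 279, 168, 37, 4098] (array([ 586.1, -291.9]), array([23.1, 70.2]), 9.7) [69.5 70.5 81. ]
```

Emit:
{"op": "carry_out", "data": {"series": [{"tx": 0,"ty": 0,"tz": 0.8,"wx": 0,"wy": 0,"wz": 0,"grip": 50},{"tx": 0,"ty": 0,"tz": 0,"wx": 0,"wy": 0,"wz": 0,"grip": 64},{"tx": 0,"ty": 0,"tz": 0,"wx": 0,"wy": 0,"wz": 0,"grip": 72},{"tx": 0,"ty": 0,"tz": 0,"wx": 0,"wy": 0,"wz": 0,"grip": 72},{"tx": 0,"ty": 0,"tz": 0,"wx": 0,"wy": 0,"wz": 0,"grip": 72},{"tx": 0,"ty": 0,"tz": 15,"wx": 0,"wy": 0,"wz": 0,"grip": 72},{"tx": 0,"ty": 0,"tz": 25,"wx": 0,"wy": 0,"wz": 0,"grip": 72},{"tx": 0,"ty": 0,"tz": 40,"wx": 0,"wy": 0,"wz": 0,"grip": 72},{"tx": 0,"ty": 0,"tz": 40,"wx": 0,"wy": 0,"wz": 0,"grip": 72},{"tx": 0,"ty": 0,"tz": 40,"wx": 0,"wy": 0,"wz": 0,"grip": 72}]}}

```text
clock: 47.65
ee_pos: [586.6, -291.4, 202.3]
eef_rot: [-0.061, 0.705, -0.704, 0.061]
force: [0.6, 0.1, 0.0]
width: 71.8
```

Emit:
{"op": "carry_out", "data": {"series": [{"tx": 0,"ty": 40,"tz": 10,"wx": 0,"wy": 0,"wz": 0,"grip": 72},{"tx": 0,"ty": 45,"tz": 0,"wx": 0,"wy": 0,"wz": 0,"grip": 72},{"tx": 0,"ty": 45,"tz": 0,"wx": 0,"wy": 0,"wz": 0,"grip": 72},{"tx": 0,"ty": 45,"tz": 0,"wx": 0,"wy": 0,"wz": 0,"grip": 72},{"tx": 0,"ty": 0,"tz": 0,"wx": 0,"wy": 0,"wz": 0,"grip": 72},{"tx": 0,"ty": 0,"tz": 0,"wx": 0,"wy": 0,"wz": 0,"grip": 72}]}}

```text
clock: 48.25
ee_pos: [587.0, -114.8, 210.8]
eef_rot: [-0.062, 0.705, -0.704, 0.062]
force: [-0.8, 0.1, -0.2]
width: 72.2
```

```bash
python3 - <<'E'
from h import *
st()
for n in('scene','side'): 
    p,d,c,P=blobs(n,62,80,(400,680),(-400,-200),mn=60,f=n+'9'); blobs(n,57,70,(420,560),(230,350),mn=60); drums(n)
a=cv2.imread('pics/scene9.png');b=cv2.imread('pics/side9.png')
cv2.imwrite('pics/fin.png',np.hstack([cv2.resize(a[110:290,90:330],(400,300)),cv2.resize(b[90:240,190:390],(400,300))]))
E
```

```text
t 48.25 pos [ 587.  -114.8  210.8] F [-0.83  0.13 -0.22] w 72.2 jaw yaw -79.9 appr [ 0.  0. -1.]
scene [123, 139, 26, 20, 425] (array([ 461.7, -312.6]), array([75.3, 61.1]), 10.6) [63.8 70.6 72.6]
scene [117, 168, 29, 24, 567] (array([ 591. , -292.2]), array([74.8, 60.6]), 10.0) [64.2 70.6 72.3]
scene [356, 144, 33, 20, 446] (array([477.6, 290.8]), array([76.1, 61.5]), 8.7) [59.1 64.  65.9]
side [278, 127, 26, 13, 262] (array([ 588. , -292.2]), array([69.9, 67.8]), 9.6) [64.5 70.9 72.4]
side [325, 131, 26, 13, 291] (array([ 457.2, -313.3]), array([69.5, 67.8]), 12.5) [63.4 71.  72.5]
side [226, 260, 51, 36, 1321] (array([475.4, 291.3]), array([70.5, 64.7]), 8.5) [60.1 64.6 65.9]
```

View pics/fin.png

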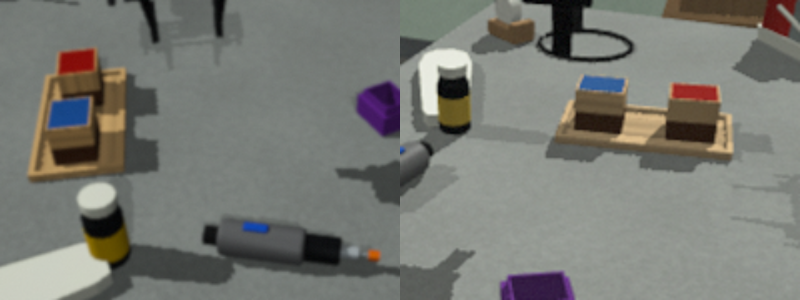

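The box stands blue bottom up in the free bay, closed, top at 70.6 mm like its red neighbour. No loose drums remain, and the full box is still upright where it stood.

```bash
python3 -c "
from h import *
print(hand_in())"
```

```text
the job is handed in; nothing more can be done
None
```

The job is done and handed in at about 48 s of robot time. I lifted one box, closed; it weighed about 1.8 N (180 g), so it was the empty one. The other box was never touched.

I moved the empty box to open bench, took off its lid, put in all three loose drums and put the lid back. Then I pinched the seam and turned the box over in two quarter turns, resting it briefly on its end between them. Last, I lifted it from above into the free half of the tray.

**Last checks:**
- **Lid:** its top was 64.2 mm up once refitted and the box measured 64.3 mm after turning over, so it stayed fully closed.
- **In the tray:** the box stands blue bottom up at about (589, -292) mm, in line with the tray. Its top is at 70.6 mm, as is its red neighbour's.
- **Drums:** the wrist camera showed all three in the box before the lid went on. None lies loose now, but I could not see inside once it was closed.
- **Left alone:** the full box and the stock box measured within 2 mm of where they started. The glue bottle, the rotary tool and the purple box in view showed no visible change; I did not measure them.

**What went off plan:**
- The first move call was refused for missing keys and moved nothing.
- The first drum was gripped about 8 mm higher than planned but went in.
- The first quarter turn ran into a wrist joint limit. That left the box about 30 mm and 4° off, so I finished that turn facing sideways.
- My own model of the arm's joints did not fit, so I steered from the measured poses instead.

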